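Refill the pantry moisture absorber and snap its cover on

TASK

Refill the moisture absorber: set the blue salt tablet gently down inside the round collar in the open grey tub, then fit the teal grille cover on the tub and press it straight down until both clip arms have snapped under the tub's rim and the cover is fully home. The plastic is brittle, so stop pressing once it is home, and leave the tub standing where it is and the other pantry things alone.

Things in the scene. Friction and masses are not known exactly. Their poses are not given: they have to be found in the camera images.
- tub: Open grey-blue plastic tub of a moisture absorber, loose, 0.25 to 0.45 kg. Rim 104 (x) by 151 mm (y, its long way), 75 mm high, mouth 88 by 134 mm inside. Origin: centre of its underside; z up. At the two y ends the rim is a bead 4 mm thick, ramped outside and flat below, that stands 5.5 mm out over the wall: the cover's clips snap under it.
- tub_rim (a point): Centre of the tub's mouth, level with the top of the rim, 75 mm above the shelf; axes as the tub. The cover's origin comes to lie here when it is fully home.
- tub_deck (a point): Centre of the white strainer deck inside the tub, 35 mm below the rim; a round collar, 62 mm inside diameter and 6 mm high, stands on the deck around this point. The tablet lies on the deck inside the collar.
- cover: Teal grille cover, about 0.1 kg, 104 (x) by 150 mm (y), dome 16 mm high. Origin: centre of its flange's underside, which lands on the rim; it starts standing level on its blades, origin 18.6 mm above the shelf. Tapered blades reach 18.5 mm below the flange and enter the tub's mouth with 1.5 mm play a side. A dark clip arm hangs 17 mm below the flange at each y end. Fits either way round.
- cover_grip (a point): Centre of the top face of the cover's white finger rib, 36 mm above the cover's origin; axes as the cover. The rib stands 20 mm tall on the dome, 50 mm long along x and 12 mm thick along y: pinch it across y.
- clip_a (a joint): Angle of the sprung clip arm at the cover's +y end, rad: 0 = at rest, hanging straight; grows as it is spread outward, to about 0.15 to 0.2 as it rides over the bead; back to 0 once snapped under it.
- clip_b (a joint): The same for the clip arm at the cover's -y end. Pressing: the clips touch the bead about 9 mm before the cover is home, resistance climbs to 14 to 22 N, 2 to 4 mm before home; it drops as each clip snaps and rises hard when the flange meets the rim. The plastic cracks above 40 N between cover and tub.
- tablet: Light blue pressed-salt tablet, a disc 56 mm in diameter and 24 mm thick, about 0.11 kg, lying flat on the shelf. Origin: centre of its underside.
- bottle_a: Empty clear twist-cap bottle with a red cap, 64 mm in diameter, 230 mm tall, very light and easily tipped. Origin: centre of its underside. To be left alone.
- bottle_b: Empty clear twist-cap bottle with a blue cap, 64 mm in diameter, 230 mm tall, very light and easily tipped. Origin: centre of its underside. To be left alone.
- mate_gourd: Brown ceramic mate gourd, 82 mm in diameter, 88 mm tall. Origin: centre of its underside. To be left alone.
- bombilla: Steel bombilla (drinking straw) lying along y, 190 mm long, 9 mm high. Origin: centre of its underside. To be left alone.
- tea_tin: Round aluminium tea tin with a green band, 82 mm in diameter, 107 mm tall. Origin: centre of its underside. To be left alone.
- sugar_jar: Small glass sugar jar, lid closed, 72 mm in diameter, 95 mm tall. Origin: centre of its underside. To be left alone.
- peach_can: Can with an orange label, 74 mm in diameter, 85 mm tall. Origin: centre of its underside. To be left alone.
Mind the look-alikes: they are no part of the job. What is shaped like the cover but pink is not meant.

How it is judged:
On the way:
1. the tablet lies in the tub's collar, let go (horizontal distance between tablet and tub_deck below 0.006 m and z of tablet in the frame of tub_deck below 0.003 m and contact force between the fingers and tablet below 0.1 N), for 0.2 s.
At the end, for the whole second after the job is handed in: Tablet within 6 mm of the collar's centre, on the deck; cover within 1.5 mm of fully home and 3 mm of centred, level with the rim within 0.02 rad, lined up within 0.05 rad; both clips back within 0.05 rad; tub upright on the shelf; all at rest (horizontal distance between tablet and tub_deck below 0.006 m and z of tablet in the frame of tub_deck below 0.003 m and z of cover in the frame of tub_rim between -0.002 and 0.0015 m and horizontal distance between cover and tub_rim below 0.003 m and angle between the z axis of cover and the z axis of tub, either way round below 0.02 rad and angle between the y axis of cover and the y axis of tub, either way round below 0.05 rad and value of joint each of clip_a, clip_b below 0.05 rad and angle between tub's own z axis and vertical below 0.03 rad and height (world z) of tub below 0.003 m and linear speed of each of cover, tub below 0.01 m/s); the robot touches nothing.
It fails at once if the cover is pressed on the tub with more than 40 N (the brittle plastic cracks) (contact force between cover and tub above 40 N).
It fails at once if the tablet is let go more than 10 mm above the deck (horizontal distance between tablet and tub_deck below 0.05 m and z of tablet in the frame of tub_deck above 0.01 m and contact force between the fingers and tablet below 0.05 N).
It fails at once if the tub is tipped or shoved more than 40 mm (angle between tub's own z axis and vertical above 0.25 rad or distance of tub from where it was at the start of the episode above 0.04 m).
It fails at once if another pantry thing is pushed more than 30 mm or tipped (distance of any of bottle_a, bottle_b, mate_gourd, bombilla, tea_tin, sugar_jar, peach_can from where it was at the start of the episode above 0.03 m or angle between any of bottle_a, bottle_b, mate_gourd, tea_tin, sugar_jar, peach_can's own z axis and vertical above 0.4 rad).
It also fails if it takes over 64 s, if anything falls off the work surface, if the arm or the gripper's body presses on something with over 40 N, if the wrist force passes 120 N, or if a joint passes its speed limit or range.

ROBOT

A 6-joint arm with a two-finger parallel gripper is mounted at the origin on the work surface. World frame = base frame: x ahead of the robot, y to its left, z up, the work surface at z = 0. Lengths are in m, angles in rad, forces in N, time in s.
With the tool pointing down it reaches from about 0.35 to 0.925 m from the base axis. Payload 6.4 kg.
Tool frame: the origin (TCP) lies at the very end of the fingers, on their centre line; the grasp point (between the pads) lies 19 mm behind it; x points along the fingers, y is the direction in which the jaws open and shut, and the axes are right-handed (so a half turn about x gives the same grasp; the last joint's range is limited). The gripper opens to 85 mm and grips with 20 to 120 N. Pads are 22 mm wide; open, the fingers measure 114 mm over their backs; the gripper's body (76 mm by 85 mm) begins 54 mm behind the grasp point. The pads swing forward as they close: fully open they stand 13 mm farther back than shut.
Start: joints at [-1.339, 0.245, 1.558, -0, 1.339, -0.174], TCP at [0.257, -0.597, 0.231] pointing down, gripper open.
Joint ranges: [-3.13, 3.13], [-1.02, 2.26], [0.13, 2.54], [-0.95, 4.09], [0.21, 2.88], [-2.74, 2.74]. Speed limits (rad/s): [2.57, 2.57, 3.14, 3.14, 3.14, 3.14].

INTERFACE

Orientations are given as a unit quaternion [w, x, y, z].
In Python, from bench import get_obs, optics, ticket, nets gives the robot as it stands.
- The arm moves only by the tool carry_out, never from a script. Its argument "plan" is a list of rows, each an object of numbers: "grip": the opening in per cent of the stroke, from 0 (shut) to 100 (fully open); "dx", "dy", "dz": the shift along the world's x, y, z in m; "spin": the turn about the world's z in degrees. A call has 1 to 5 rows; each row shifts and turns the pose as measured when the row begins; what a row does not reach is not made up. A row lasts 1/10 s, in which the tool goes at most 50 mm and 8.59 degrees, less where a joint would pass 70% of its speed; a pose out of reach is approached as far as the arm can. A call with a gripper value outside its range is refused whole. The fingers move at their own pace and stop on an object; the grip force is fixed at half the most. Time passes only in rows, so rows that do not move let the fingers close. It gives the time, the measured TCP pose, the force and the opening at its end, in the units of the state.
- get_obs(): the state, without advancing time (a new reading comes with each control period).
- optics.snapshot(name): name is "scene" or "top"; returns the picture (384x512x3 uint8, red, green, blue); there is no depth.
- optics.get_calibration(name): a dict with "fovy" (degrees; the focal length in pixels is half the picture's height over the tangent of half this angle, whatever the lens; pixels are square), "cx", "cy" (the principal point, pixels), "k1" (the pictures are not rectified: a ray, as slopes to the right and down, at radius r is drawn at 1 + k1 r^2 times it, then the intrinsics apply), "R" (3x3) and "t" (3): a world point X has camera coordinates R X + t. Camera axes: x right, y down, z forward; pixel columns grow to the right and rows downward; lengths in m; the calibration is good to about 2 mm. A picture is of the moment at which its call begins. get_calibration takes no time and is no camera call.
- ticket.close_job(): hands the job in, once; it reports no verdict.
Trained networks look in the newest picture that a camera, given by its name, has taken for a name from the list of things; names that differ only in an ending like _2 or _b are one class to them, and where a whole thing is asked for, a point or a joint stands for the part that bears it (a point fixed in the world has none). Each returns a list of dicts, best first, with "conf" (0 to 1); they miss things now and then, are a little off and sometimes report something else, mostly with a low value. They report only what shows in the picture. A call takes as long as a camera call. They do not tell look-alikes from the thing itself.
- nets.masks_of(camera, thing): "region" (384x512 bool, what is visible of it).
- nets.landmark_of(camera, thing): "location" ([x, y, z] in m, in world coordinates, good to about 4 mm: a listed point, or the origin of a listed thing).
The state is a dict: "clock": time; "joint_positions": joint angles; "joint_vel": joint speeds; "effort": joint torques, N m; "tool_pos": TCP position; "orientation": TCP orientation; "wrist_force": force on the tool from outside, world axes, zero at the start; "wrist_torque": the same for the moment, N m; "width": finger opening in m.
Only numpy, scipy, OpenCV 4.12 (cv2) and the standard library are available. Lean on these libraries where they do the work, as an engineer would, in place of code of your own. Each camera call takes 0.05 s, during which the arm holds its last target. There are 200 camera calls.

## Working session

There is one attempt and no reset: what is moved stays moved. The work goes in short steps, Python scripts to look and compute and a tool call to move; the robot and the scene stay as the last step left them, time stands still between calls to the robot, and variables do not carry over. Pictures are saved under pics/ and viewed, about 8 in all and at most 12, crops included, and the job is handed in when it is done.

Besides the shell and the picture viewer there is one more tool, called after "Call:" by a JSON object that holds its "op" and its "data". carry_out: Moves the arm, as the interface text tells. Its arguments: {"type":"object","properties":{"plan":{"type":"array"}},"required":["plan"]}

```bash
mkdir -p pics; python3 - <<'E'
from bench import get_obs, optics, nets
import cv2,numpy as np
o=get_obs();print({k:np.round(v,3) for k,v in o.items()})
for c in("scene","top"):
    im=optics.snapshot(c);cv2.imwrite(f"pics/{c}0.png",im[...,::-1])
    cal=optics.get_calibration(c);print(c,{k:np.round(v,3).tolist() for k,v in cal.items()})
    for t in("tub_rim","tub_deck","cover","cover_grip","tablet"):
        for d in nets.landmark_of(c,t)[:3]: print(t,np.round(d["location"],4),round(d["conf"],2))
E
```

```text
{'clock': np.float64(0.0), 'joint_positions': array([-1.339,  0.246,  1.559,  0.   ,  1.339, -0.174]), 'joint_vel': array([ 0.   , -0.   , -0.002,  0.   ,  0.   , -0.   ]), 'effort': array([-1.0000e-03, -4.2951e+01, -3.2613e+01, -0.0000e+00,  5.0000e-03,
       -0.0000e+00]), 'tool_pos': array([ 0.256, -0.597,  0.23 ]), 'orientation': array([-0.142, -0.693, -0.143,  0.693]), 'wrist_force': array([-0.538, -0.209,  0.791]), 'wrist_torque': array([-0.04 , -0.004, -0.065]), 'width': np.float64(0.085)}
scene {'fovy': 45.773, 'cx': 251.779, 'cy': 190.551, 'k1': -0.003, 'R': [[0.846, 0.533, -0.018], [0.356, -0.588, -0.726], [-0.398, 0.608, -0.687]], 't': [-0.519, -0.126, 1.553]}
tub_rim [0.551  0.0257 0.0756] 0.74
tub_deck [0.543  0.0287 0.0396] 0.76
cover [0.3458 0.4975 0.0181] 0.81
cover [0.4784 0.2854 0.0166] 0.74
cover_grip [0.4783 0.2885 0.0546] 0.68
cover_grip [0.3528 0.4925 0.0565] 0.58
cover_grip [0.5428 0.0283 0.0398] 0.16
tablet [ 0.4333 -0.3086 -0.0026] 0.85
tablet [0.5466 0.0279 0.0399] 0.18
top {'fovy': 53.415, 'cx': 253.757, 'cy': 191.727, 'k1': -0.074, 'R': [[-0.012, -1.0, -0.002], [-0.997, 0.012, -0.071], [0.071, 0.001, -0.998]], 't': [0.055, 0.576, 1.411]}
tub_rim [0.478  0.2844 0.0182] 0.68
tub_rim [0.5435 0.0303 0.0754] 0.57
tub_deck [0.5432 0.0306 0.0388] 0.68
cover [0.3499 0.4964 0.0168] 0.65
cover [0.4794 0.2835 0.0186] 0.6
cover_grip [0.3489 0.4967 0.0536] 0.93
cover_grip [0.4819 0.2864 0.0548] 0.65
tablet [ 0.4357 -0.3062 -0.0029] 0.7
```

```bash
python3 - <<'E'
import cv2,numpy as np
a=cv2.imread("pics/top0.png");b=cv2.imread("pics/scene0.png")
cv2.imwrite("pics/t1.png",cv2.resize(a,(800,600),interpolation=cv2.INTER_CUBIC))
cv2.imwrite("pics/s1.png",cv2.resize(b,(800,600),interpolation=cv2.INTER_CUBIC))
E
```

```text
(no output)
```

View pics/t1.png

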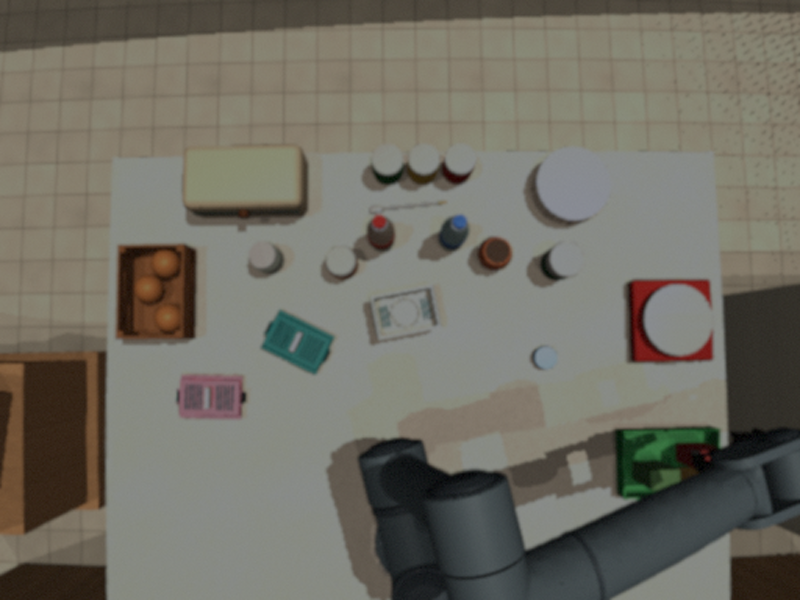

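View pics/s1.png

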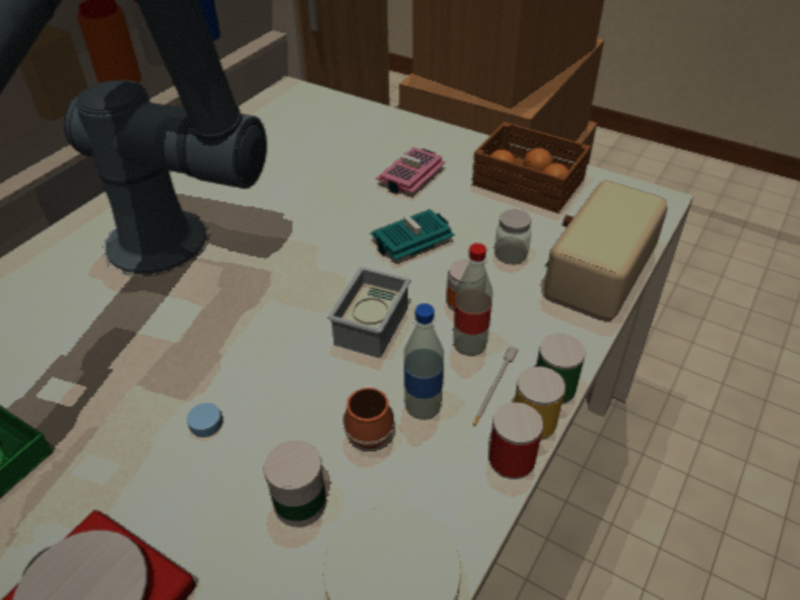

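The top view (800x600) shows the tub at (404,314), the tablet at (544,357) and two cover-shaped things. One is teal at (298,342) and the other is pink at (211,396). The teal one fits the description. Next I'll confirm it in a crop and measure yaws and centres from the masks.

```bash
cat >h.py <<'E'
from bench import get_obs, optics, nets
import cv2,numpy as np
from scipy.spatial.transform import Rotation as Ro
def K(c):
    k=optics.get_calibration(c);f=192/np.tan(np.radians(k["fovy"]/2))
    return np.array([[f,0,k["cx"]],[0,f,k["cy"]],[0,0,1]]),np.array([k["k1"],0,0,0,0.]),np.array(k["R"]),np.array(k["t"])
def toplane(c,px,z):
    M,D,R,t=K(c);n=cv2.undistortPoints(np.float64(px).reshape(-1,1,2),M,D).reshape(-1,2)
    d=np.c_[n,np.ones(len(n))]@R;C=-R.T@t
    return (C+d*((z-C[2])/d[:,2])[:,None])[:,:2]
def proj(c,X):
    M,D,R,t=K(c);return cv2.projectPoints(np.float64(X).reshape(-1,1,3),cv2.Rodrigues(R)[0],t,M,D)[0].reshape(-1,2)
def rect(c,m,z):
    m=m.astype(np.uint8);cn=max(cv2.findContours(m,0,cv2.CHAIN_APPROX_NONE)[0],key=cv2.contourArea).reshape(-1,2)
    P=toplane(c,cn,z).astype(np.float32);(x,y),(w,h),a=cv2.minAreaRect(P*1000)
    if w>h:a-=90;w,h=h,w   # a: rotation of long (y) axis from +y
    return np.round([x,y,w,h,(a+90)%180-90],1)
def tool():
    o=get_obs();q=o["orientation"];y=Ro.from_quat(np.r_[q[1:],q[0]]).as_matrix()
    print("t",round(float(o["clock"]),2),"tcp",np.round(o["tool_pos"],4),"jawdeg",round(np.degrees(np.arctan2(y[1,1],y[0,1])),2),"xax",np.round(y[:,0],3),"F",np.round(o["wrist_force"],1),"w",round(float(o["width"]),4),"q6",round(o["joint_positions"][5],2))
E
python3 - <<'E'
from h import *
tool()
im=optics.snapshot("top")[...,::-1].copy()
hsv=cv2.cvtColor(im,cv2.COLOR_BGR2HSV)
for t,z in(("tub",.075),("cover",.0186),("tablet",.024)):
    for d in nets.masks_of("top",t)[:2]:
        m=d["region"];print(t,round(d["conf"],2),"hue",np.median(hsv[m][:,0]),rect("top",m,z),m.sum())
        cn=cv2.findContours(m.astype(np.uint8),0,1)[0]
        mu=cv2.moments(m.astype(np.uint8),True);print("  cen",toplane("top",[[mu["m10"]/mu["m00"],mu["m01"]/mu["m00"]]],z)*1000)
big=cv2.resize(im[170:280,100:370],(798,325),interpolation=cv2.INTER_CUBIC);cv2.imwrite("pics/crop1.png",big)
E
```

```text
t 0.6 tcp [ 0.2566 -0.5972  0.2313] jawdeg -66.75 xax [ 0. -0. -1.] F [ 0.6 -0.4  0.2] w 0.085 q6 -0.17
tub 0.84 hue 50.0 [545.6  29.3 101.2 148.7  10.6] 1134
  cen [[545.31100846  29.8177255 ]]
tub 0.44 hue 88.0 [479.2 277.6  99.7 155.7 -26.8] 1124
  cen [[479.86263667 278.31434867]]
cover 0.94 hue 88.0 [479.3 289.1 105.1 162.1 -27. ] 1158
  cen [[478.9790897  288.06058775]]
cover 0.61 hue 171.0 [ 3.467e+02  4.981e+02  1.081e+02  1.641e+02 -4.000e-01] 1179
  cen [[348.39833694 498.00131028]]
tablet 0.56 hue 101.0 [ 436.6 -304.8   52.2   56.6   -0.9] 184
  cen [[ 435.65382297 -306.30423712]]
```

View pics/crop1.png

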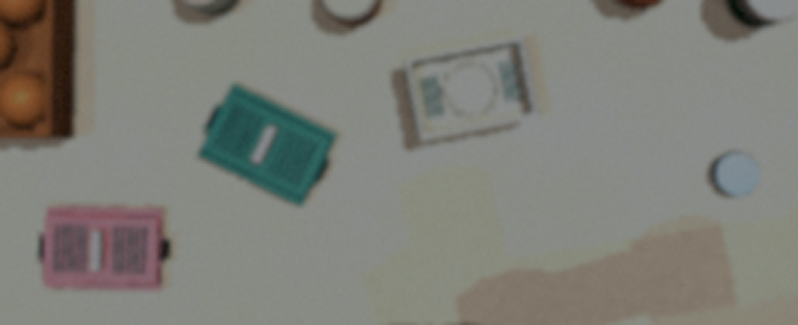

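In the crop, the teal cover with its white rib is at (267,145) and the pink look-alike is at (95,248). The teal one is meant. The tub is at (470,90) and the tablet at (736,174). I'll go to the tablet first and square it up with two crossed grips.

Call:
{"op": "carry_out", "data": {"plan": [{"grip": 100, "dx": 0.018, "dy": 0.029, "dz": 0, "spin": 7.7}, {"grip": 100, "dx": 0.018, "dy": 0.029, "dz": -0.01, "spin": 7.7}, {"grip": 100, "dx": 0.018, "dy": 0.029, "dz": -0.01, "spin": 7.7}, {"grip": 100, "dx": 0.018, "dy": 0.029, "dz": -0.01, "spin": 7.7}, {"grip": 100, "dx": 0.018, "dy": 0.029, "dz": -0.01, "spin": 7.7}]}}

```text
clock: 1.3
tool_pos: [0.3468, -0.4521, 0.1926]
orientation: [0.371, 0.604, 0.366, -0.603]
wrist_force: [-0.1, -0.1, 0.5]
width: 0.0856
```

Call:
{"op": "carry_out", "data": {"plan": [{"grip": 100, "dx": 0.018, "dy": 0.029, "dz": -0.01, "spin": 7.7}, {"grip": 100, "dx": 0.018, "dy": 0.029, "dz": -0.01, "spin": 7.7}, {"grip": 100, "dx": 0.018, "dy": 0.029, "dz": -0.01, "spin": 7.7}, {"grip": 100, "dx": 0.018, "dy": 0.029, "dz": -0.01, "spin": 7.7}, {"grip": 100, "dx": 0.018, "dy": 0.029, "dz": -0.01, "spin": 7.7}]}}

```text
clock: 1.8
tool_pos: [0.44, -0.3011, 0.1419]
orientation: [0.556, 0.442, 0.55, -0.439]
wrist_force: [0.2, -0.6, 0.5]
width: 0.0853
```

```bash
python3 -c "
from h import *
tool()"
```

```text
t 1.8 tcp [ 0.44   -0.3011  0.1419] jawdeg 12.93 xax [ 0.009 -0.003 -1.   ] F [ 0.2 -0.6  0.5] w 0.0853 q6 -1.04
```

Call:
{"op": "carry_out", "data": {"plan": [{"grip": 100, "dx": -0.005, "dy": -0.0055, "dz": -0.04, "spin": -2.3}, {"grip": 100, "dz": -0.04}, {"grip": 100, "dz": -0.035}, {"grip": 100, "dz": -0.013}, {"grip": 100, "dz": 0}]}}

```text
$.plan[1]: bad value
```

```bash
python3 -c "
from h import *
tool()"
```

```text
t 1.8 tcp [ 0.44   -0.3011  0.1419] jawdeg 12.93 xax [ 0.009 -0.003 -1.   ] F [ 0.2 -0.6  0.5] w 0.0853 q6 -1.04
```

All keys are required in every row.

Call:
{"op": "carry_out", "data": {"plan": [{"grip": 100, "dx": -0.005, "dy": -0.0055, "dz": -0.04, "spin": -2.3}, {"grip": 100, "dx": 0, "dy": 0, "dz": -0.04, "spin": 0}, {"grip": 100, "dx": 0, "dy": 0, "dz": -0.035, "spin": 0}, {"grip": 100, "dx": 0, "dy": 0, "dz": -0.013, "spin": 0}, {"grip": 100, "dx": 0, "dy": 0, "dz": 0, "spin": 0}]}}

```text
clock: 2.3
tool_pos: [0.4382, -0.3027, 0.0116]
orientation: [0.551, 0.45, 0.541, -0.448]
wrist_force: [-0.0, -0.4, -0.1]
width: 0.0854
```

```bash
python3 -c "
from h import *
tool()"
```

```text
t 2.3 tcp [ 0.4382 -0.3027  0.0116] jawdeg 11.17 xax [ 0.013 -0.006 -1.   ] F [-0.  -0.4 -0.1] w 0.0854 q6 -1.02
```

Call:
{"op": "carry_out", "data": {"plan": [{"grip": 100, "dx": -0.003, "dy": -0.004, "dz": 0, "spin": 0}, {"grip": 50, "dx": 0, "dy": 0, "dz": 0, "spin": 0}, {"grip": 50, "dx": 0, "dy": 0, "dz": 0, "spin": 0}, {"grip": 50, "dx": 0, "dy": 0, "dz": 0, "spin": 0}, {"grip": 50, "dx": 0, "dy": 0, "dz": 0, "spin": 0}]}}

```text
clock: 2.8
tool_pos: [0.4382, -0.3114, 0.0185]
orientation: [0.555, 0.45, 0.537, -0.449]
wrist_force: [0.3, -0.3, -0.9]
width: 0.0524
```

```bash
python3 - <<'E'
from h import *
tool()
im=optics.snapshot("top")[...,::-1];im2=optics.snapshot("scene")[...,::-1]
p=proj("top",[[.435,-.306,.02]])[0].astype(int);q=proj("scene",[[.435,-.306,.02]])[0].astype(int)
f=lambda a,p:cv2.resize(a[max(0,p[1]-40):p[1]+40,max(0,p[0]-40):p[0]+40],(400,400),interpolation=2)
cv2.imwrite("pics/g1.png",np.hstack([f(im,p),f(im2,q)]))
E
```

```text
t 2.8 tcp [ 0.4382 -0.3114  0.0185] jawdeg 11.12 xax [ 0.02  -0.015 -1.   ] F [ 0.3 -0.3 -0.9] w 0.0524 q6 -1.03
```

View pics/g1.png

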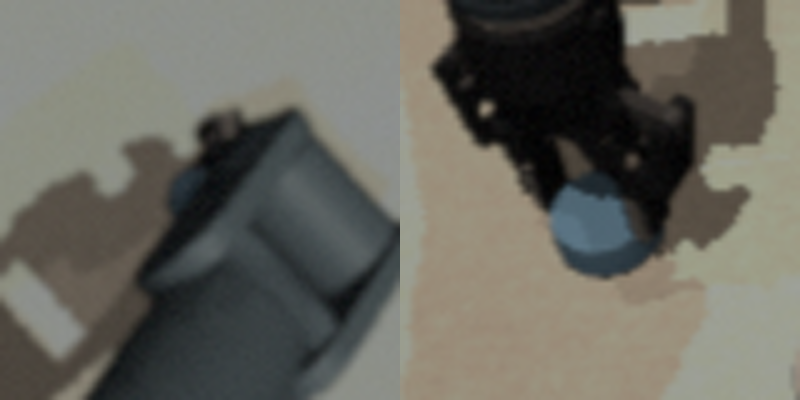

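The picture shows the tablet between the fingers, but the width of 52 mm (below 56 mm) and the drifted TCP suggest an off-centre bite. I'll measure before going on.

```bash
python3 - <<'E'
from h import *
tool()
for c in("top","scene"):
    for d in nets.landmark_of(c,"tablet")[:2]: print(c,np.round(d["location"],4),round(d["conf"],2))
m=nets.masks_of("scene","tablet")[0]["region"];print(m.sum(),rect("scene",m,.024),rect("scene",m,.012))
tool()
E
```

```text
t 2.9 tcp [ 0.4381 -0.3112  0.0182] jawdeg 11.14 xax [ 0.02  -0.014 -1.   ] F [ 0.1 -0.2 -0.3] w 0.0521 q6 -1.03
top [ 0.4381 -0.3068 -0.0011] 0.51
scene [ 0.4408 -0.3077 -0.0013] 0.53
320 [ 441.7 -322.5   42.2   75.5   68. ] [ 433.3 -317.1   42.8   76.5   68. ]
t 3.05 tcp [ 0.4376 -0.3106  0.0174] jawdeg 11.14 xax [ 0.019 -0.013 -1.   ] F [-0.6  0.2 -0.6] w 0.052 q6 -1.03
```

Call:
{"op": "carry_out", "data": {"plan": [{"grip": 50, "dx": 0, "dy": 0, "dz": 0, "spin": 0}]}}

```text
clock: 3.15
tool_pos: [0.4375, -0.3104, 0.0172]
orientation: [0.554, 0.45, 0.538, -0.448]
wrist_force: [-1.2, 0.3, -1.0]
width: 0.0525
```

Call:
{"op": "carry_out", "data": {"plan": [{"grip": 100, "dx": 0, "dy": 0, "dz": 0, "spin": 0}, {"grip": 100, "dx": 0, "dy": 0, "dz": 0, "spin": 0}, {"grip": 100, "dx": 0, "dy": 0, "dz": 0, "spin": 0}, {"grip": 100, "dx": 0, "dy": 0, "dz": 0, "spin": -8}, {"grip": 100, "dx": 0, "dy": 0, "dz": 0, "spin": -8}]}}

```text
clock: 3.65
tool_pos: [0.4378, -0.3107, 0.0174]
orientation: [-0.484, -0.522, -0.468, 0.523]
wrist_force: [-0.3, 0.1, -0.8]
width: 0.0856
```

Call:
{"op": "carry_out", "data": {"plan": [{"grip": 100, "dx": 0, "dy": 0, "dz": 0, "spin": -8}, {"grip": 100, "dx": 0, "dy": 0, "dz": 0, "spin": -8}, {"grip": 100, "dx": 0, "dy": 0, "dz": 0, "spin": -8}, {"grip": 100, "dx": 0, "dy": 0, "dz": 0, "spin": -8}, {"grip": 100, "dx": 0, "dy": 0, "dz": 0, "spin": -8}]}}

```text
clock: 4.15
tool_pos: [0.4382, -0.3112, 0.0179]
orientation: [-0.266, -0.655, -0.251, 0.661]
wrist_force: [0.0, 0.0, -0.1]
width: 0.0852
```

Call:
{"op": "carry_out", "data": {"plan": [{"grip": 100, "dx": 0, "dy": 0, "dz": 0, "spin": -8}, {"grip": 100, "dx": 0, "dy": 0, "dz": 0, "spin": -8}, {"grip": 100, "dx": 0, "dy": 0, "dz": 0, "spin": -8}, {"grip": 100, "dx": 0, "dy": 0, "dz": 0, "spin": -8}, {"grip": 100, "dx": 0, "dy": 0, "dz": 0, "spin": 0}]}}

```text
clock: 4.65
tool_pos: [0.4387, -0.3116, 0.0184]
orientation: [-0.066, -0.699, -0.052, 0.71]
wrist_force: [0.0, 0.3, -0.5]
width: 0.0854
```

```bash
python3 - <<'E'
from h import *
tool()
for c in("top","scene"):
    optics.snapshot(c)
    for d in nets.landmark_of(c,"tablet")[:2]: print(c,np.round(d["location"],4),round(d["conf"],2))
E
```

```text
t 4.65 tcp [ 0.4387 -0.3116  0.0184] jawdeg -80.48 xax [-0.013 -0.021 -1.   ] F [ 0.   0.3 -0.5] w 0.0854 q6 0.61
top [0.4787 0.2834 0.0208] 0.36
scene [ 0.4351 -0.3098 -0.002 ] 0.81
```

Call:
{"op": "carry_out", "data": {"plan": [{"grip": 100, "dx": -0.003, "dy": 0.001, "dz": 0.003, "spin": 1}, {"grip": 50, "dx": 0, "dy": 0, "dz": 0, "spin": 0}, {"grip": 50, "dx": 0, "dy": 0, "dz": 0, "spin": 0}, {"grip": 50, "dx": 0, "dy": 0, "dz": 0, "spin": 0}, {"grip": 50, "dx": 0, "dy": 0, "dz": 0, "spin": 0}]}}

```text
clock: 5.35
tool_pos: [0.4349, -0.3081, 0.0225]
orientation: [-0.071, -0.698, -0.062, 0.71]
wrist_force: [-0.7, 0.8, 2.5]
width: 0.0427
```

```bash
python3 - <<'E'
from h import *
tool()
for c in("top","scene"):
    optics.snapshot(c)
    for d in nets.landmark_of(c,"tablet")[:1]: print(c,np.round(d["location"],4),round(d["conf"],2))
E
```

```text
t 5.35 tcp [ 0.4349 -0.3081  0.0225] jawdeg -79.16 xax [-0.015 -0.015 -1.   ] F [-0.7  0.8  2.5] w 0.0427 q6 0.58
top [ 0.4386 -0.3064 -0.0036] 0.35
scene [ 0.4371 -0.3096 -0.0016] 0.71
```

The fingers shut above the tablet, so the pad tips really do stand about 7 mm behind the TCP at this opening. I need TCP z ≈ 0.002.

Call:
{"op": "carry_out", "data": {"plan": [{"grip": 100, "dx": 0, "dy": 0, "dz": 0.003, "spin": 0}, {"grip": 100, "dx": 0, "dy": 0, "dz": 0, "spin": 0}, {"grip": 100, "dx": 0, "dy": 0, "dz": 0, "spin": 0}, {"grip": 100, "dx": 0.001, "dy": 0, "dz": -0.012, "spin": 0}, {"grip": 100, "dx": 0, "dy": 0, "dz": -0.01, "spin": 0}]}}

```text
clock: 6.05
tool_pos: [0.437, -0.3098, 0.0035]
orientation: [-0.073, -0.699, -0.061, 0.709]
wrist_force: [-0.0, -0.6, 0.0]
width: 0.0853
```

```bash
python3 - <<'E'
from h import *
tool()
E
```

```text
t 6.05 tcp [ 0.437  -0.3098  0.0035] jawdeg -79.14 xax [-0.012 -0.019 -1.   ] F [-0.  -0.6  0. ] w 0.0853 q6 0.58
```

Call:
{"op": "carry_out", "data": {"plan": [{"grip": 100, "dx": 0.0005, "dy": 0, "dz": -0.002, "spin": 0}, {"grip": 50, "dx": 0, "dy": 0, "dz": 0, "spin": 0}, {"grip": 50, "dx": 0, "dy": 0, "dz": 0, "spin": 0}, {"grip": 50, "dx": 0, "dy": 0, "dz": 0, "spin": 0}, {"grip": 50, "dx": 0, "dy": 0, "dz": 0, "spin": 0}]}}

```text
clock: 6.55
tool_pos: [0.4365, -0.3089, -0.0013]
orientation: [-0.072, -0.698, -0.062, 0.71]
wrist_force: [0.4, 0.3, -0.8]
width: 0.0542
```

```bash
python3 - <<'E'
from h import *
tool()
for c in("top","scene"):
    optics.snapshot(c)
    for d in nets.landmark_of(c,"tablet")[:1]: print(c,np.round(d["location"],4),round(d["conf"],2))
E
```

```text
t 6.55 tcp [ 0.4365 -0.3089 -0.0013] jawdeg -79.15 xax [-0.015 -0.016 -1.   ] F [ 0.4  0.3 -0.8] w 0.0542 q6 0.58
scene [ 0.4368 -0.3051 -0.0008] 0.59
```

Call:
{"op": "carry_out", "data": {"plan": [{"grip": 50, "dx": 0, "dy": 0, "dz": 0.03, "spin": 0}, {"grip": 50, "dx": 0, "dy": 0, "dz": 0.045, "spin": 0}, {"grip": 50, "dx": 0, "dy": 0.02, "dz": 0.04, "spin": 0}, {"grip": 50, "dx": 0.012, "dy": 0.035, "dz": 0.01, "spin": 0}, {"grip": 50, "dx": 0.012, "dy": 0.035, "dz": 0, "spin": 0}]}}

```text
clock: 7.25
tool_pos: [0.4584, -0.2178, 0.1269]
orientation: [-0.068, -0.698, -0.06, 0.71]
wrist_force: [-0.3, 0.4, -1.1]
width: 0.0541
```

Call:
{"op": "carry_out", "data": {"plan": [{"grip": 50, "dx": 0.012, "dy": 0.035, "dz": 0, "spin": 0}, {"grip": 50, "dx": 0.012, "dy": 0.035, "dz": 0, "spin": 0}, {"grip": 50, "dx": 0.012, "dy": 0.035, "dz": 0, "spin": 0}, {"grip": 50, "dx": 0.012, "dy": 0.035, "dz": 0, "spin": 0}, {"grip": 50, "dx": 0.012, "dy": 0.035, "dz": 0, "spin": 0}]}}

```text
clock: 7.75
tool_pos: [0.5195, -0.0359, 0.1283]
orientation: [-0.068, -0.699, -0.059, 0.709]
wrist_force: [0.2, -0.2, -0.8]
width: 0.054
```

```bash
python3 - <<'E'
from h import *
tool()
for c in("top","scene"):
    optics.snapshot(c)
    for d in nets.landmark_of(c,"tablet")[:1]: print(c,np.round(d["location"],4),round(d["conf"],2))
E
```

```text
t 7.75 tcp [ 0.5195 -0.0359  0.1283] jawdeg -79.69 xax [-0.014 -0.015 -1.   ] F [ 0.2 -0.2 -0.8] w 0.054 q6 1.12
scene [ 0.5219 -0.0292  0.1269] 0.76
```

Call:
{"op": "carry_out", "data": {"plan": [{"grip": 50, "dx": 0.012, "dy": 0.033, "dz": 0, "spin": 0}, {"grip": 50, "dx": 0.012, "dy": 0.03, "dz": 0, "spin": 0}, {"grip": 50, "dx": 0, "dy": 0, "dz": -0.01, "spin": 0}, {"grip": 50, "dx": 0, "dy": 0, "dz": -0.01, "spin": 0}, {"grip": 50, "dx": 0, "dy": 0, "dz": 0, "spin": 0}]}}

```text
clock: 8.45
tool_pos: [0.5425, 0.0219, 0.1062]
orientation: [-0.066, -0.698, -0.056, 0.71]
wrist_force: [-0.6, -0.5, -1.7]
width: 0.0541
```

```bash
python3 - <<'E'
from h import *
tool()
im=optics.snapshot("scene")[...,::-1].copy()
for d in nets.landmark_of("scene","tablet")[:2]: print(np.round(d["location"],4),round(d["conf"],2))
for t in("tub_deck","tub_rim"):
  for d in nets.landmark_of("scene",t)[:1]: print(t,np.round(d["location"],4),round(d["conf"],2))
T=get_obs()["tool_pos"];a=np.linspace(0,6.283,60)
f=4;p0=proj("scene",[[.544,.03,.08]])[0].astype(int)-[80,65]
b=cv2.resize(im[p0[1]:p0[1]+130,p0[0]:p0[0]+160],None,fx=5,fy=5-.4,interpolation=2)
def dr(X,col): cv2.polylines(b,[((proj("scene",X)-p0+.5)*[5,4.6]).astype(int)],True,col,1)
for z in(T[2],T[2]+.024): dr(np.c_[T[0]+.028*np.cos(a),T[1]+.028*np.sin(a),0*a+z],(0,0,255))
R=Ro.from_euler("z",10.6,degrees=True).as_matrix()
dr(np.array([[.052,.0755,0],[-.052,.0755,0],[-.052,-.0755,0],[.052,-.0755,0]])@R.T+[.5445,.0295,.075],(0,255,255))
cv2.imwrite("pics/o1.png",b)
E
```

```text
t 8.45 tcp [0.5425 0.0219 0.1062] jawdeg -80.06 xax [-0.016 -0.016 -1.   ] F [-0.6 -0.5 -1.7] w 0.0541 q6 1.25
[0.542  0.0232 0.1083] 0.58
tub_deck [0.5437 0.0299 0.0368] 0.59
tub_rim [0.5492 0.0294 0.0751] 0.73
```

View pics/o1.png

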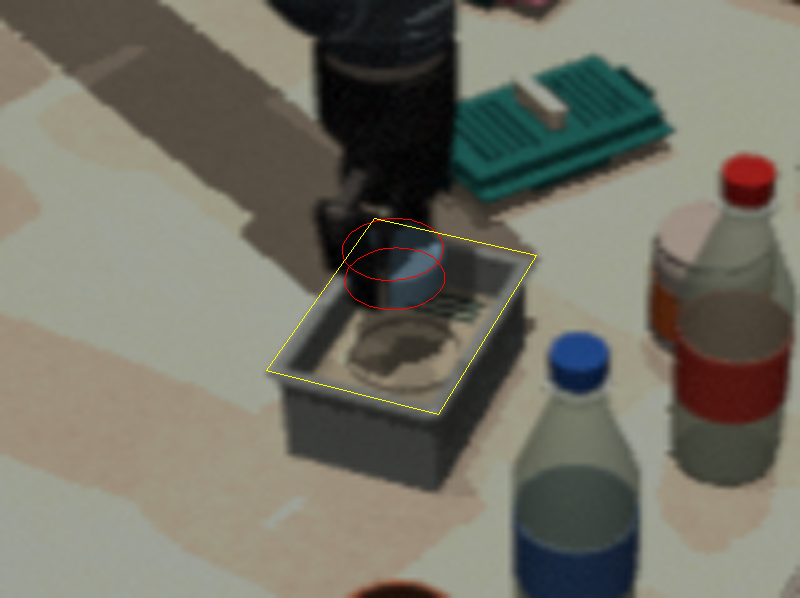

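Overlaying the held tablet on the TCP (red) matches well. The collar shows at about (403,354) in this crop. I'll turn both views' collar pixels into positions.

```bash
python3 - <<'E'
from h import *
p0=proj("scene",[[.544,.03,.08]])[0].astype(int)-[80,65]
print("scene collar",toplane("scene",[np.array([402.5,354.5])/[5,4.6]+p0-.5],.045)*1000)
print("top collar",toplane("top",[[100+471/2.956-.5,170+90/2.955-.5]],.045)*1000)
# fit tub rim rectangle in arm-free pictures: maximise gradient along the outer outline
from scipy.optimize import minimize
from scipy.ndimage import map_coordinates as mc
for c in("top","scene"):
    g=cv2.GaussianBlur(cv2.imread(f"pics/{c}0.png"),(0,0),1.0).astype(float)
    G=np.sqrt(sum(cv2.Sobel(g[...,i],6,1,0)**2+cv2.Sobel(g[...,i],6,0,1)**2 for i in range(3)))
    s=np.linspace(-1,1,80);o=np.ones(80)
    def cost(v,hx,hy,z):
        e=np.r_[np.c_[s*hx,hy*o],np.c_[s*hx,-hy*o],np.c_[hx*o,s*hy],np.c_[-hx*o,s*hy]]
        th=np.radians(v[2]);e=e@np.array([[np.cos(th),np.sin(th)],[-np.sin(th),np.cos(th)]])+np.array(v[:2])/1000
        p=proj(c,np.c_[e,np.full(len(e),z)]);return -mc(G,[p[:,1],p[:,0]],order=1).mean()
    for n,v0,hx,hy,z in(("rim out",[545,30,10.6],.052,.0755,.073),("mouth",[545,30,10.6],.044,.067,.075),("cover",[479,287,-27],.052,.075,.0186)):
        best=min((minimize(cost,np.array(v0)+[a,b,d],(hx,hy,z),method="Nelder-Mead") for a in(-4,0,4) for b in(-4,0,4) for d in(-1.5,1.5)),key=lambda r:r.fun)
        print(c,n,np.round(best.x,2),round(best.fun,1))
    a=np.linspace(0,6.28,120)
    def cc(v): p=proj(c,np.c_[v[0]/1000+.0325*np.cos(a),v[1]/1000+.0325*np.sin(a),0*a+.046]);return -mc(G,[p[:,1],p[:,0]],order=1).mean()
    b=min((minimize(cc,[545+i,30+j],method="Nelder-Mead") for i in(-4,0,4) for j in(-4,0,4)),key=lambda r:r.fun);print(c,"collar",np.round(b.x,2),b.fun)
E
```

```text
scene collar [[546.32254767  21.67304475]]
top collar [[544.65618713  29.17475458]]Traceback (most recent call last):
  File "<stdin>", line 17, in <module>
  File "<stdin>", line 17, in <genexpr>
    res = _minimize_neldermead(fun, x0, args, callback, bounds=bounds,
                               **options)
    fxr = func(xr)
    fx = function(np.copy(x), *(wrapper_args + args))
  File "<stdin>", line 15, in cost
  File "h.py", line 12, in proj
    M,D,R,t=K(c);return cv2.projectPoints(np.float64(X).reshape(-1,1,3),cv2.Rodrigues(R)[0],t,M,D)[0].reshape(-1,2)
            ~^^^
  File "h.py", line 5, in K
    k=optics.get_calibration(c);f=192/np.tan(np.radians(k["fovy"]/2))
ValueError: time passes only in moves, steps and waits
```

```bash
sed -i 's/^def K/import functools\n@functools.cache\ndef K/' h.py; cat >fit.py <<'E'
from h import *
from scipy.optimize import minimize
from scipy.ndimage import map_coordinates as mc
s=np.linspace(-1,1,80);o=np.ones(80)
def grad(im):
    g=cv2.GaussianBlur(im,(0,0),1.0).astype(float)
    return np.sqrt(sum(cv2.Sobel(g[...,i],6,1,0)**2+cv2.Sobel(g[...,i],6,0,1)**2 for i in range(3)))
def rectfit(c,G,v0,hx,hy,z):
    def cost(v):
        e=np.r_[np.c_[s*hx,hy*o],np.c_[s*hx,-hy*o],np.c_[hx*o,s*hy],np.c_[-hx*o,s*hy]]
        th=np.radians(v[2]);e=e@np.array([[np.cos(th),np.sin(th)],[-np.sin(th),np.cos(th)]])+np.array(v[:2])/1000
        p=proj(c,np.c_[e,np.full(len(e),z)]);return -mc(G,[p[:,1],p[:,0]],order=1).mean()
    b=min((minimize(cost,np.array(v0)+[a,b,d],method="Nelder-Mead") for a in(-4,0,4) for b in(-4,0,4) for d in(-1.5,1.5)),key=lambda r:r.fun)
    return np.round(b.x,2),round(b.fun,1)
def circfit(c,G,v0,r,z):
    a=np.linspace(0,6.28,120)
    def cc(v): p=proj(c,np.c_[v[0]/1000+r*np.cos(a),v[1]/1000+r*np.sin(a),0*a+z]);return -mc(G,[p[:,1],p[:,0]],order=1).mean()
    b=min((minimize(cc,[v0[0]+i,v0[1]+j],method="Nelder-Mead") for i in(-4,0,4) for j in(-4,0,4)),key=lambda r:r.fun)
    return np.round(b.x,2),round(b.fun,1)
E
python3 - <<'E'
from fit import *
for c in("top","scene"):
    G=grad(cv2.imread(f"pics/{c}0.png"))
    print(c,"rim",rectfit(c,G,[545,28,10.6],.052,.0755,.073),"mouth",rectfit(c,G,[545,28,10.6],.044,.067,.075))
    print(c,"cover",rectfit(c,G,[479,287,-27],.052,.075,.0186),"base",rectfit(c,G,[545,28,10.6],.047,.070,.002))
    for r in(.031,.033,.035): print(c,"collar",circfit(c,G,[545,27],r,.046))
    print(c,"tablet",circfit(c,G,[436,-306],.028,.024))
E
```

```text
top rim (array([535.14,  46.73,  11.53]), np.float64(-117.0)) mouth (array([538.33,  30.21,   9.72]), np.float64(-108.5))
top cover (array([478.52, 287.16, -26.75]), np.float64(-209.7)) base (array([540.26,  36.71,  10.48]), np.float64(-106.2))
top collar (array([565.31,  42.37]), np.float64(-64.1))
top collar (array([563.34,  38.87]), np.float64(-64.2))
top collar (array([561.55,  31.83]), np.float64(-66.6))
top tablet (array([ 433.21, -295.36]), np.float64(-105.4))
scene rim (array([549.2 ,  25.09,   9.21]), np.float64(-250.9)) mouth (array([547.87,  28.4 ,  13.81]), np.float64(-230.6))
scene cover (array([487.46, 271.99, -26.27]), np.float64(-230.7)) base (array([547.3 ,  25.36,   9.85]), np.float64(-229.5))
scene collar (array([613.8,  25.6]), np.float64(-201.6))
scene collar (array([610.18,  24.24]), np.float64(-189.2))
scene collar (array([609.31,  22.33]), np.float64(-181.0))
scene tablet (array([ 450.49, -317.92]), np.float64(-215.3))
```

```bash
python3 - <<'E'
from h import *
out=[];a=np.linspace(0,2*np.pi,24,endpoint=False)
for c in("top","scene"):
    im=cv2.imread(f"pics/{c}0.png");p0=proj(c,[[.545,.028,.05]])[0].astype(int)-25
    if c=="scene":p0+=[0,0]
    b=cv2.resize(im[p0[1]:p0[1]+50,p0[0]:p0[0]+50],None,fx=8,fy=8,interpolation=2)
    b=cv2.convertScaleAbs(b,alpha=1.3)
    for (x,y),col in(((.544,.0295),(0,0,255)),((.5463,.0217),(0,220,0))):
        print(c,(proj(c,[[x,y,.046]])-p0+.5)*8)
        for q in (proj(c,np.c_[x+.033*np.cos(a),y+.033*np.sin(a),0*a+.046])-p0+.5)*8: cv2.circle(b,tuple(int(i) for i in q),2,col,-1)
    out.append(b)
cv2.imwrite("pics/col.png",np.hstack(out))
E
```

```text
top [[202.03156764 212.98176532]]
top [[218.92233362 207.77985627]]
scene [[210.50047101 215.33983328]]
scene [[203.87430286 230.48167551]]
```

View pics/col.png

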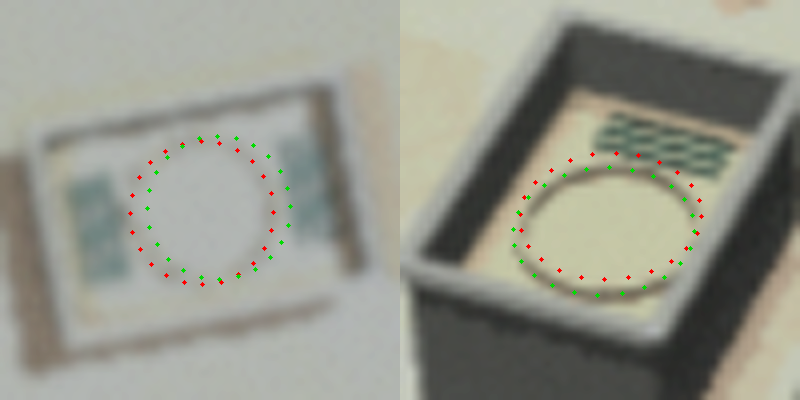

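The red candidate (from the top view) fits the collar at left. The green one (from the scene view) fits at right. The cameras disagree by about 7 mm in y, so I'll calibrate the scene bias against the tablet held at a known TCP.

```bash
python3 - <<'E'
from h import *
tool()
T=get_obs()["tool_pos"]
im=optics.snapshot("scene");hsv=cv2.cvtColor(im,cv2.COLOR_RGB2HSV)
m=nets.masks_of("scene","tablet")[0]["region"]
ys,xs=np.nonzero(m);print("mask",xs.min(),xs.max(),ys.min(),ys.max(),m.sum())
a=np.linspace(0,6.283,100)
for z in(0.001,0.003): 
    P=proj("scene",np.r_[np.c_[T[0]+.028*np.cos(a),T[1]+.028*np.sin(a),0*a+T[2]+z],np.c_[T[0]+.028*np.cos(a),T[1]+.028*np.sin(a),0*a+T[2]+z+.024]]);print("pred",P.min(0),P.max(0))
x0,y0=xs.min()-3,ys.min()-3
hh=hsv[...,0].astype(int);ss=hsv[...,1]
for y in range(ys.min()-2,ys.max()+4): print(y,' '.join(f"{im[y,x,2]:3d}" if 90<=hh[y,x]<=118 and ss[y,x]>60 else " . " for x in range(xs.min()-4,xs.max()+5)))
print("x from",xs.min()-4)
print(proj("scene",[[.544,.03,.1],[.544,.031,.1],[.545,.03,.1],[.544,.03,.101]]))
E
```

```text
t 8.65 tcp [0.5441 0.022  0.1085] jawdeg -80.06 xax [-0.012 -0.017 -1.   ] F [ 0.4  0.  -0.7] w 0.0542 q6 1.25
mask 234 245 170 187 173
pred [223.9504685  168.74896185] [244.445992   188.61048777]
pred [223.9071157  168.20817852] [244.42533682 188.08106104]
168  .   .   .   .   .   .   .   .   .   .   .    5  .   .   .   .   .   .   .   . 
169  .   .   .   .   .   .   .   16  .   .   .   .   .   .   .   .   .   .   .   . 
170  .   .   .   .   .   .   19  37  36  35  23  .   .   .   .   .   .   .   .   . 
171  23  .   .   .   .   .   31  45  45  45  44  38  .   .   .   .   .   .   .   . 
172  36  40  .   .   .   39  44  48  49  48  48  47  .   .   .   .   .   .   .   . 
173  30  .   .   .   21  39  46  48  47  46  48  47  48  .   .   .   .   .   .   . 
174  24  .   .   .   23  42  46  48  48  47  48  56  60  73  .   .   .   .   .   . 
175  .   .   .   14  30  45  54  51  50  56  65  98 113 125 106  .   .   .   .   . 
176  .   .   .   10  34  52  87  71  59  95 110 116 130 134 111  .   .   .   .   . 
177  .   .   .   .   39  50  59  55  63 102 116 117 119 118  91  .   .   .   .   . 
17
[... 517 characters left out ...]
  .   .   65  73  71  70  66  67  61  57  50  .   .   .   .   .   . 
185   4  .   .   .   .   67  71  71  69  67  64  61  57  .   .   .   .   .   .   . 
186  .   .   .   .   .   65  68  68  67  65  63  .   .   .   .   .   .   .   .   . 
187  .   .   .   .   .   62  68  66  67  .   .   .   .   .   .   .   .   .   .   . 
188  .   .   .   .   .   .   .   .   .   .   .   .   .   .   .   .   .   .   .   . 
189  .   .   .   .   .   .   .   .   .   .   .   .   .   .   .   .   .   .   .   . 
190  .   .   .   .   .   .   .   .   .   .   .   .   .   .   .   .   .   .   .   . 
x from 230
[[236.1379362  182.61056249]
 [236.33378962 182.40626528]
 [236.43240098 182.73389752]
 [236.12326432 182.34931298]]
```

The scene camera agrees with the TCP to about 1 mm across and 2 mm vertically. The collar is at about (0.545, 0.028). I'll lower the tablet and use contact for the rest.

Call:
{"op": "carry_out", "data": {"plan": [{"grip": 50, "dx": 0.001, "dy": 0.006, "dz": 0, "spin": 0}, {"grip": 50, "dx": 0, "dy": 0, "dz": -0.02, "spin": 0}, {"grip": 50, "dx": 0, "dy": 0, "dz": -0.02, "spin": 0}, {"grip": 50, "dx": 0, "dy": 0, "dz": -0.008, "spin": 0}, {"grip": 50, "dx": 0, "dy": 0, "dz": 0, "spin": 0}]}}

```text
clock: 9.25
tool_pos: [0.5474, 0.0292, 0.0621]
orientation: [-0.067, -0.702, -0.055, 0.707]
wrist_force: [-1.0, 0.6, -1.3]
width: 0.0541
```

Call:
{"op": "carry_out", "data": {"plan": [{"grip": 50, "dx": -0.002, "dy": -0.001, "dz": -0.008, "spin": 0}, {"grip": 50, "dx": 0, "dy": 0, "dz": -0.004, "spin": 0}, {"grip": 50, "dx": 0, "dy": 0, "dz": -0.002, "spin": 0}]}}

```text
clock: 9.55
tool_pos: [0.5467, 0.0282, 0.0492]
orientation: [-0.067, -0.703, -0.055, 0.706]
wrist_force: [0.1, 0.5, -0.5]
width: 0.0543
```

Call:
{"op": "carry_out", "data": {"plan": [{"grip": 50, "dx": 0, "dy": 0, "dz": -0.002, "spin": 0}, {"grip": 50, "dx": 0, "dy": 0, "dz": -0.001, "spin": 0}]}}

```text
clock: 9.75
tool_pos: [0.5471, 0.0281, 0.0464]
orientation: [-0.068, -0.703, -0.055, 0.705]
wrist_force: [-0.0, 1.4, -0.9]
width: 0.0543
```

Call:
{"op": "carry_out", "data": {"plan": [{"grip": 50, "dx": -0.002, "dy": 0, "dz": -0.002, "spin": 0}, {"grip": 50, "dx": 0, "dy": 0, "dz": -0.0015, "spin": 0}]}}

```text
clock: 9.95
tool_pos: [0.5454, 0.028, 0.0431]
orientation: [-0.068, -0.704, -0.055, 0.705]
wrist_force: [-0.2, -0.7, -1.6]
width: 0.0542
```

Call:
{"op": "carry_out", "data": {"plan": [{"grip": 50, "dx": 0, "dy": 0, "dz": -0.0015, "spin": 0}, {"grip": 50, "dx": 0, "dy": 0, "dz": -0.0015, "spin": 0}]}}

```text
clock: 10.15
tool_pos: [0.5456, 0.028, 0.0426]
orientation: [-0.068, -0.703, -0.055, 0.706]
wrist_force: [-8.4, -0.3, 15.3]
width: 0.0542
```

Touched at TCP z 0.0426, with force toward -x. The tablet is riding the collar's +x side, so I'll ease off and shift -x.

Call:
{"op": "carry_out", "data": {"plan": [{"grip": 50, "dx": -0.002, "dy": 0, "dz": 0.001, "spin": 0}, {"grip": 50, "dx": -0.0005, "dy": 0, "dz": -0.001, "spin": 0}, {"grip": 50, "dx": 0, "dy": 0, "dz": -0.0015, "spin": 0}]}}

```text
clock: 10.45
tool_pos: [0.5439, 0.0279, 0.0427]
orientation: [-0.068, -0.704, -0.055, 0.705]
wrist_force: [-6.3, 0.2, 12.9]
width: 0.0541
```

Call:
{"op": "carry_out", "data": {"plan": [{"grip": 50, "dx": 0, "dy": 0, "dz": -0.001, "spin": 0}]}}

```text
clock: 10.55
tool_pos: [0.5439, 0.0279, 0.0427]
orientation: [-0.068, -0.703, -0.056, 0.706]
wrist_force: [-6.0, -0.3, 12.1]
width: 0.0548
```

Call:
{"op": "carry_out", "data": {"plan": [{"grip": 50, "dx": -0.002, "dy": 0, "dz": 0.001, "spin": 0}, {"grip": 50, "dx": -0.0005, "dy": 0, "dz": -0.001, "spin": 0}, {"grip": 50, "dx": 0, "dy": 0, "dz": -0.0015, "spin": 0}]}}

```text
clock: 10.85
tool_pos: [0.542, 0.0279, 0.0426]
orientation: [-0.068, -0.703, -0.056, 0.706]
wrist_force: [-9.2, 0.4, 21.4]
width: 0.0542
```

```bash
python3 - <<'E'
from h import *
tool();o=get_obs();print(o["wrist_torque"])
im=optics.snapshot("scene")[...,::-1];optics.snapshot("top")
for c in("scene","top"):
  for t in("tablet","tub_deck","tub_rim"):
    for d in nets.landmark_of(c,t)[:1]: print(c,t,np.round(d["location"],4),round(d["conf"],2))
p=proj("scene",[[.544,.03,.06]])[0].astype(int)
cv2.imwrite("pics/c2.png",cv2.resize(im[p[1]-35:p[1]+35,p[0]-45:p[0]+45],(792,600),interpolation=2))
E
```

```text
t 10.85 tcp [0.542  0.0279 0.0426] jawdeg -79.95 xax [-0.002 -0.018 -1.   ] F [-9.2  0.4 21.4] w 0.0542 q6 1.26
[0.65227148 1.55353676 0.24800564]
scene tablet [0.6647 0.1772 0.0029] 0.7
scene tub_deck [0.546  0.0266 0.038 ] 0.67
scene tub_rim [0.5504 0.0269 0.0767] 0.69
top tub_deck [ 8.088e-01  2.570e-02 -5.000e-04] 0.43
top tub_rim [0.5479 0.0276 0.0729] 0.43
```

View pics/c2.png

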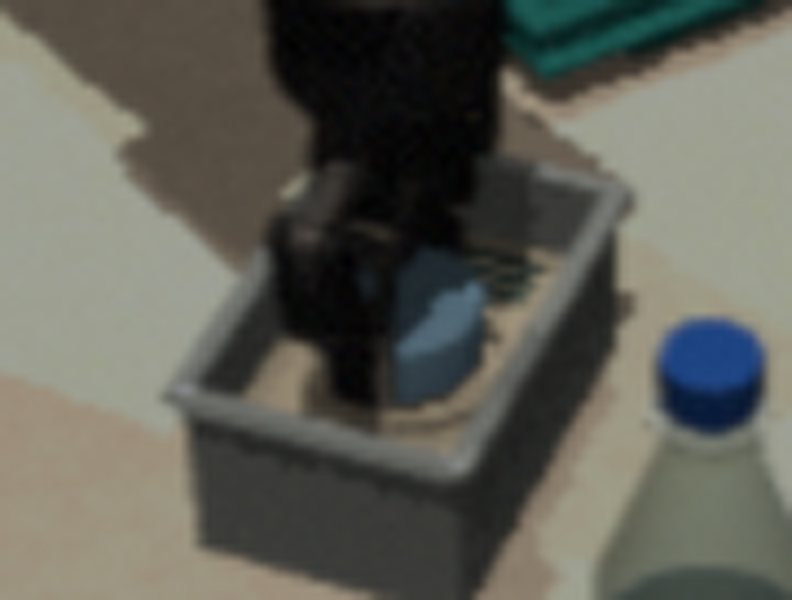

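The tablet sits on the collar's edge. The torque (0.65 N·m about x over 21 N) puts the contact about 27 mm toward +y, and the picture shows collar free on the near (-y) side. I'll shift -y.

Call:
{"op": "carry_out", "data": {"plan": [{"grip": 50, "dx": 0.001, "dy": 0, "dz": 0.002, "spin": 0}, {"grip": 50, "dx": 0.002, "dy": -0.004, "dz": 0, "spin": 0}, {"grip": 50, "dx": 0, "dy": 0, "dz": -0.0015, "spin": 0}, {"grip": 50, "dx": 0, "dy": 0, "dz": -0.0015, "spin": 0}]}}

```text
clock: 11.65
tool_pos: [0.5452, 0.0235, 0.0416]
orientation: [-0.068, -0.703, -0.056, 0.706]
wrist_force: [-7.2, 2.9, 16.2]
width: 0.0541
```

```bash
python3 - <<'E'
from h import *
tool();print(np.round(get_obs()["wrist_torque"],2))
E
```

```text
t 11.65 tcp [0.5452 0.0235 0.0416] jawdeg -79.96 xax [-0.002 -0.018 -1.   ] F [-7.2  2.9 16.2] w 0.0541 q6 1.25
[ 0.    1.15 -0.17]
```

Call:
{"op": "carry_out", "data": {"plan": [{"grip": 50, "dx": 0, "dy": 0.0005, "dz": 0.001, "spin": 0}, {"grip": 50, "dx": 0, "dy": 0.0015, "dz": 0, "spin": 0}, {"grip": 50, "dx": 0, "dy": 0, "dz": -0.0015, "spin": 0}, {"grip": 50, "dx": 0, "dy": 0, "dz": -0.001, "spin": 0}]}}

```text
clock: 12.05
tool_pos: [0.5454, 0.0247, 0.0416]
orientation: [-0.069, -0.702, -0.055, 0.707]
wrist_force: [-6.4, 0.7, 11.2]
width: 0.054
```

```bash
python3 - <<'E'
from h import *
tool();print(np.round(get_obs()["wrist_torque"],2))
E
```

```text
t 12.05 tcp [0.5454 0.0247 0.0416] jawdeg -79.96 xax [-0.004 -0.019 -1.   ] F [-6.4  0.7 11.2] w 0.054 q6 1.26
[-0.31  1.06 -0.17]
```

The contact lever of about 30–38 mm is outside the tablet's radius, and z doesn't change with x or y. So it's the fingertips standing on the collar, not the tablet. The tablet's underside is about 3 mm above the deck, so I'll centre it and release there. That is under the 10 mm limit.

Call:
{"op": "carry_out", "data": {"plan": [{"grip": 50, "dx": -0.001, "dy": 0.0005, "dz": 0.001, "spin": 0}, {"grip": 50, "dx": -0.001, "dy": 0.001, "dz": 0, "spin": 0}, {"grip": 50, "dx": 0, "dy": 0, "dz": -0.001, "spin": 0}]}}

```text
clock: 12.35
tool_pos: [0.5438, 0.0262, 0.0417]
orientation: [-0.069, -0.703, -0.055, 0.706]
wrist_force: [-3.5, -0.4, 9.3]
width: 0.0541
```

```bash
python3 - <<'E'
from h import *
tool();print(np.round(get_obs()["wrist_torque"],2))
im=optics.snapshot("scene")[...,::-1]
T=get_obs()["tool_pos"]
p=proj("scene",[[.544,.02,.05]])[0].astype(int)-[40,30];a=np.linspace(0,2*np.pi,30)
b=cv2.convertScaleAbs(cv2.resize(im[p[1]:p[1]+60,p[0]:p[0]+80],None,fx=10,fy=10,interpolation=2),alpha=1.4)
for z,r,col in((.043,.028,(0,0,255)),(.046,.031,(0,255,0))):
    for q in (proj("scene",np.c_[T[0]+r*np.cos(a),T[1]+r*np.sin(a),0*a+z])-p+.5)*10: cv2.circle(b,tuple(int(i) for i in q),2,col,-1)
cv2.imwrite("pics/c3.png",b)
E
```

```text
t 12.35 tcp [0.5438 0.0262 0.0417] jawdeg -79.97 xax [-0.003 -0.02  -1.   ] F [-3.5 -0.4  9.3] w 0.0541 q6 1.26
[-0.23  0.43 -0.05]
```

View pics/c3.png

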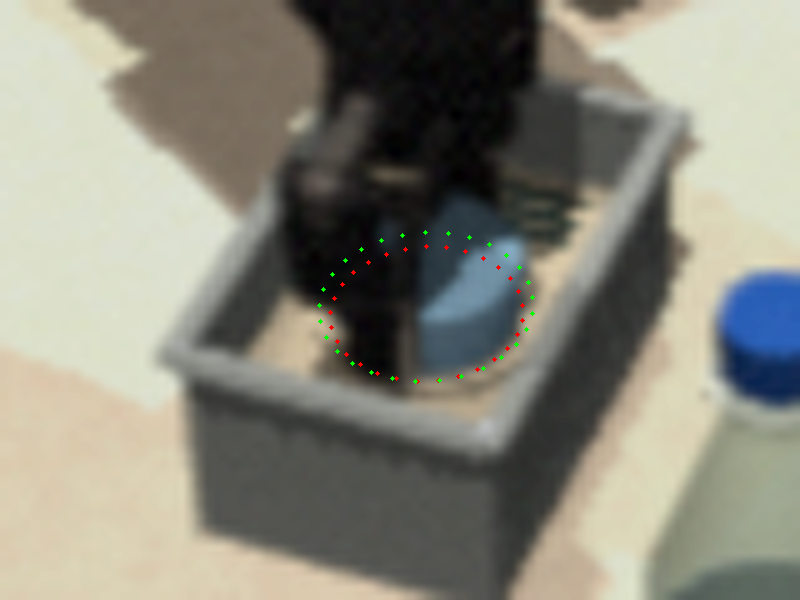

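Call:
{"op": "carry_out", "data": {"plan": [{"grip": 68, "dx": 0, "dy": 0, "dz": 0, "spin": 0}, {"grip": 75, "dx": 0, "dy": 0, "dz": 0, "spin": 0}, {"grip": 75, "dx": 0, "dy": 0, "dz": 0.002, "spin": 0}, {"grip": 75, "dx": 0, "dy": 0, "dz": 0.03, "spin": 0}, {"grip": 75, "dx": 0, "dy": 0, "dz": 0.04, "spin": 0}]}}

```text
clock: 12.9
tool_pos: [0.5375, 0.0278, 0.1079]
orientation: [-0.066, -0.697, -0.057, 0.712]
wrist_force: [1.2, -0.1, 0.8]
width: 0.0644
```

```bash
python3 - <<'E'
from h import *
tool()
im=optics.snapshot("scene")[...,::-1];it=optics.snapshot("top")
for c in("scene",):
  for t in("tablet","tub_deck"):
    for d in nets.landmark_of(c,t)[:1]: print(c,t,np.round(d["location"],4),round(d["conf"],2))
p=proj("scene",[[.544,.02,.05]])[0].astype(int)-[40,30]
cv2.imwrite("pics/c4.png",cv2.convertScaleAbs(cv2.resize(im[p[1]:p[1]+60,p[0]:p[0]+80],None,fx=10,fy=10,interpolation=2),alpha=1.4))
E
```

```text
t 12.9 tcp [0.5375 0.0278 0.1079] jawdeg -80.0 xax [-0.019 -0.015 -1.   ] F [ 1.2 -0.1  0.8] w 0.0644 q6 1.26
scene tablet [0.5392 0.0317 0.0398] 0.71
scene tub_deck [0.5442 0.0347 0.0379] 0.68
```

View pics/c4.png

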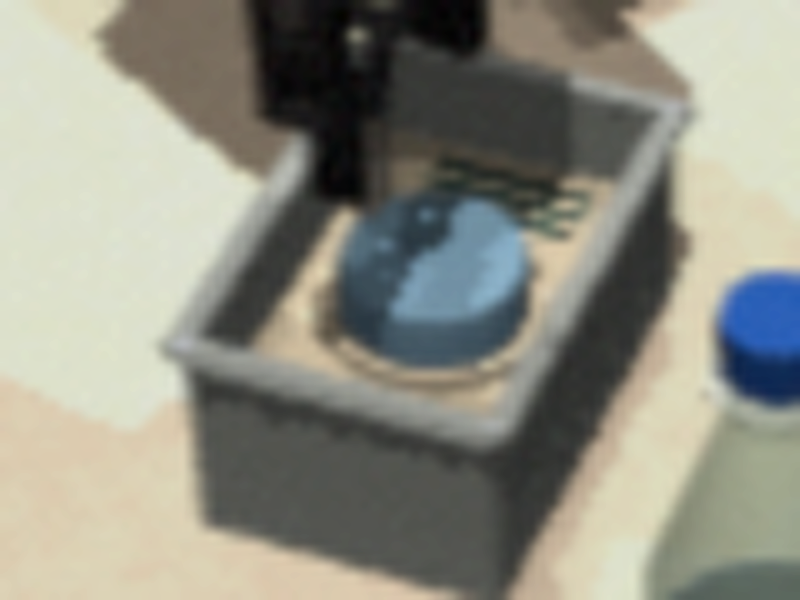

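The picture shows the tablet at (433,280) lying flat inside the collar ring (322–540, centre 431). The net puts its underside at z 0.0398, which is the deck. Next I'll go to the teal cover at about (0.479, 0.2865), jaws to -117°.

Call:
{"op": "carry_out", "data": {"plan": [{"grip": 60, "dx": -0.005, "dy": 0.03, "dz": 0.015, "spin": -6}, {"grip": 50, "dx": -0.01, "dy": 0.045, "dz": 0.005, "spin": -6.5}, {"grip": 45, "dx": -0.01, "dy": 0.045, "dz": 0, "spin": -6.5}, {"grip": 45, "dx": -0.01, "dy": 0.045, "dz": 0, "spin": -6.5}, {"grip": 45, "dx": -0.01, "dy": 0.045, "dz": 0, "spin": -6}]}}

```text
clock: 13.6
tool_pos: [0.4897, 0.2393, 0.1236]
orientation: [0.139, -0.682, 0.147, 0.702]
wrist_force: [0.3, 1.1, -0.1]
width: 0.0385
```

```bash
python3 - <<'E'
from h import *
tool()
optics.snapshot("scene");optics.snapshot("top")
for c in("scene","top"):
  for t in("tablet","tub_deck","cover_grip","tub_rim"):
    for d in nets.landmark_of(c,t)[:2]: print(c,t,np.round(d["location"],4),round(d["conf"],2))
E
```

```text
t 13.6 tcp [0.4897 0.2393 0.1236] jawdeg -113.36 xax [-0.03  -0.005 -1.   ] F [ 0.3  1.1 -0.1] w 0.0385 q6 2.22
scene tablet [0.5432 0.0333 0.0396] 0.66
scene tablet [0.5483 0.0374 0.0737] 0.6
scene tub_deck [0.5428 0.034  0.0406] 0.77
scene cover_grip [0.4821 0.2906 0.0517] 0.56
scene tub_rim [0.5486 0.0373 0.0754] 0.9
top tablet [0.5464 0.0332 0.0397] 0.73
top tablet [ 0.6841 -0.1839 -0.0019] 0.42
top tub_deck [0.5456 0.0338 0.0383] 0.74
top tub_deck [0.5438 0.0372 0.0392] 0.7
top cover_grip [0.483  0.2854 0.0549] 0.66
top cover_grip [0.3511 0.4962 0.0538] 0.64
top tub_rim [0.5462 0.0348 0.0755] 0.76
```

Call:
{"op": "carry_out", "data": {"plan": [{"grip": 45, "dx": -0.006, "dy": 0.03, "dz": 0, "spin": -2}, {"grip": 45, "dx": -0.004, "dy": 0.012, "dz": -0.02, "spin": -1.5}, {"grip": 45, "dx": 0, "dy": 0, "dz": -0.025, "spin": 0}, {"grip": 45, "dx": 0, "dy": 0, "dz": -0.01, "spin": 0}, {"grip": 45, "dx": 0, "dy": 0, "dz": 0, "spin": 0}]}}

```text
clock: 14.6
tool_pos: [0.4845, 0.2769, 0.0702]
orientation: [0.164, -0.679, 0.169, 0.695]
wrist_force: [0.0, 0.1, 0.5]
width: 0.0384
```

```bash
python3 - <<'E'
from h import *
tool()
E
```

```text
t 14.6 tcp [0.4845 0.2769 0.0702] jawdeg -117.23 xax [-0.024 -0.001 -1.   ] F [0.  0.1 0.5] w 0.0384 q6 2.36
```

Call:
{"op": "carry_out", "data": {"plan": [{"grip": 45, "dx": -0.0045, "dy": 0.01, "dz": 0, "spin": 0}, {"grip": 45, "dx": 0, "dy": 0, "dz": -0.015, "spin": 0}, {"grip": 45, "dx": 0, "dy": 0, "dz": -0.01, "spin": 0}, {"grip": 45, "dx": 0, "dy": 0, "dz": -0.005, "spin": 0}]}}

```text
clock: 15.0
tool_pos: [0.4823, 0.2876, 0.0414]
orientation: [0.166, -0.681, 0.168, 0.694]
wrist_force: [-0.2, -0.5, -0.1]
width: 0.0384
```

```bash
python3 - <<'E'
from h import *
tool()
E
```

```text
t 15.0 tcp [0.4823 0.2876 0.0414] jawdeg -117.32 xax [-0.019  0.001 -1.   ] F [-0.2 -0.5 -0.1] w 0.0384 q6 2.38
```

Call:
{"op": "carry_out", "data": {"plan": [{"grip": 45, "dx": -0.0015, "dy": 0, "dz": -0.003, "spin": 0}, {"grip": 0, "dx": 0, "dy": 0, "dz": 0, "spin": 0}, {"grip": 0, "dx": 0, "dy": 0, "dz": 0, "spin": 0}, {"grip": 0, "dx": 0, "dy": 0, "dz": 0, "spin": 0}, {"grip": 0, "dx": 0, "dy": 0, "dz": 0, "spin": 0}]}}

```text
clock: 15.5
tool_pos: [0.4804, 0.2874, 0.0376]
orientation: [0.166, -0.68, 0.169, 0.694]
wrist_force: [-0.4, -0.4, -1.0]
width: 0.011
```

```bash
python3 - <<'E'
from h import *
tool()
optics.snapshot("scene")
for d in nets.landmark_of("scene","cover")[:2]: print(np.round(d["location"],4),round(d["conf"],2))
E
```

```text
t 15.5 tcp [0.4804 0.2874 0.0376] jawdeg -117.33 xax [-0.02  0.   -1.  ] F [-0.4 -0.4 -1. ] w 0.011 q6 2.38
[0.3461 0.4932 0.0199] 0.68
[0.4793 0.2854 0.0171] 0.67
```

Call:
{"op": "carry_out", "data": {"plan": [{"grip": 0, "dx": 0, "dy": 0, "dz": 0.03, "spin": 0}, {"grip": 0, "dx": 0, "dy": 0, "dz": 0.045, "spin": 0}, {"grip": 0, "dx": 0.003, "dy": -0.012, "dz": 0.035, "spin": 4}, {"grip": 0, "dx": 0.01, "dy": -0.038, "dz": 0, "spin": 6}, {"grip": 0, "dx": 0.01, "dy": -0.038, "dz": 0, "spin": 6}]}}

```text
clock: 16.1
tool_pos: [0.5007, 0.1993, 0.1504]
orientation: [0.06, -0.697, 0.068, 0.711]
wrist_force: [-0.4, 0.6, -2.3]
width: 0.0107
```

Call:
{"op": "carry_out", "data": {"plan": [{"grip": 0, "dx": 0.01, "dy": -0.038, "dz": 0, "spin": 6}, {"grip": 0, "dx": 0.01, "dy": -0.038, "dz": 0, "spin": 6}, {"grip": 0, "dx": 0.01, "dy": -0.038, "dz": 0, "spin": 6}, {"grip": 0, "dx": 0.01, "dy": -0.03, "dz": 0, "spin": 3}, {"grip": 0, "dx": 0, "dy": 0, "dz": 0, "spin": 0}]}}

```text
clock: 16.6
tool_pos: [0.5428, 0.0461, 0.1523]
orientation: [-0.076, -0.699, -0.065, 0.708]
wrist_force: [0.3, 0.5, -0.9]
width: 0.0105
```

```bash
python3 - <<'E'
from h import *
tool()
for c in("scene","top"):
  im=optics.snapshot(c);cv2.imwrite(f"pics/{c}5.png",im[...,::-1])
  for t in("tub_rim","cover","cover_grip"):
    for d in nets.landmark_of(c,t)[:2]: print(c,t,np.round(d["location"],4),round(d["conf"],2))
E
```

```text
t 16.6 tcp [0.5428 0.0461 0.1523] jawdeg -78.56 xax [-0.01  -0.017 -1.   ] F [ 0.3  0.5 -0.9] w 0.0105 q6 1.26
scene tub_rim [0.5493 0.0364 0.0715] 0.89
scene tub_rim [6.612e-01 1.735e-01 1.000e-04] 0.17
scene cover [0.5418 0.0466 0.1321] 0.81
scene cover [0.3487 0.4967 0.0187] 0.73
scene cover_grip [0.5426 0.0514 0.1677] 0.89
scene cover_grip [0.354  0.4938 0.0554] 0.72
top cover [0.349  0.4944 0.0161] 0.97
top cover [0.538  0.049  0.1325] 0.64
top cover_grip [0.3516 0.4967 0.0532] 0.97
top cover_grip [0.5453 0.0501 0.1691] 0.52
```

```bash
python3 - <<'E'
from h import *
a=cv2.imread("pics/scene0.png",0);b=cv2.imread("pics/scene5.png",0)
ax=cv2.resize(a,None,fx=5,fy=5,interpolation=2);bx=cv2.resize(b,None,fx=5,fy=5,interpolation=2)
R=Ro.from_euler("z",10.5,degrees=True).as_matrix()
for n,l,z in(("near left rim",[-.05,-.075,0],.07),("near right rim",[.05,-.075,0],.07),("near right base",[.046,-.07,0],.004),("far right rim",[.05,.07,0],.07)):
    P=R@np.array(l)+[.545,.028,z];q=proj("scene",[P])[0]
    x,y=(q*5).astype(int);w=35
    t=ax[y-w:y+w,x-w:x+w];s=bx[y-w-25:y+w+25,x-w-25:x+w+25]
    r=cv2.matchTemplate(s,t,cv2.TM_CCOEFF_NORMED);_,v,_,l=cv2.minMaxLoc(r)
    d=(np.array(l)-25)/5
    J=(proj("scene",[P+[.001,0,0],P+[0,.001,0]])-q).T
    print(n,"px",d,"corr",round(v,2),"mm",np.round(np.linalg.solve(J,d),1))
b3=cv2.imread("pics/scene5.png");p=proj("scene",[[.544,.03,.07]])[0].astype(int)-[40,35]
cv2.imwrite("pics/v5.png",cv2.convertScaleAbs(cv2.resize(b3[p[1]:p[1]+60,p[0]:p[0]+80],None,fx=10,fy=10,interpolation=2),alpha=1.4))
E
```

```text
near left rim px [ 0.4 -1.6] corr 0.99 mm [-2.8  5.7]
near right rim px [ 0.2 -0.8] corr 0.93 mm [-1.2  2.8]
near right base px [ 0.4 -1.6] corr 0.99 mm [-2.3  5.7]
far right rim px [ 1.8 -1.4] corr 0.75 mm [1.3 8. ]
```

View pics/v5.png

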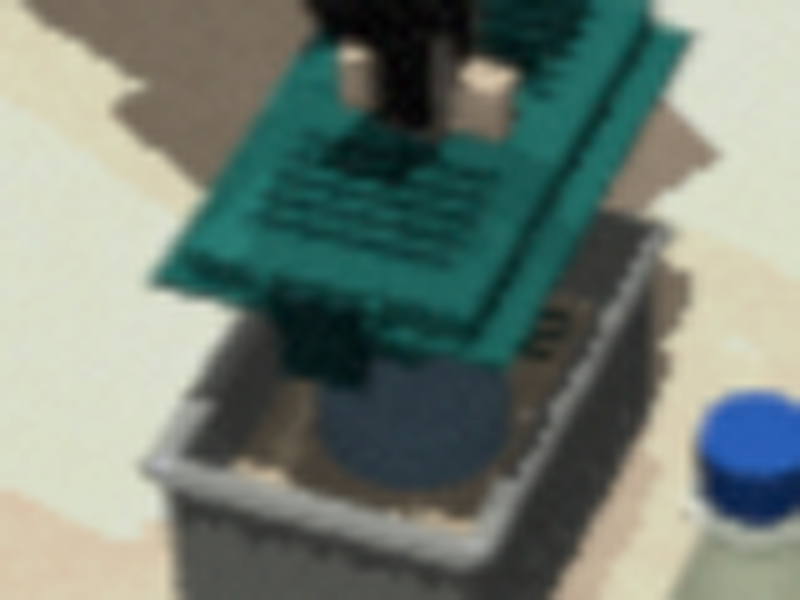

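```bash
python3 - <<'E'
from h import *
p=proj("scene",[[.544,.03,.07]])[0].astype(int)-[40,35]
w=lambda q,z:toplane("scene",np.array(q,float)/10+p-.5,z)*1000
T=get_obs()["tool_pos"];zc=T[2]-.019
def fit(Q,hx,hy,names):  # rigid fit of corner points
    L=np.array([{"nl":(-hx,-hy),"nr":(hx,-hy),"fr":(hx,hy)}[n] for n in names])
    A=L-L.mean(0);B=Q-Q.mean(0);th=np.arctan2((A[:,0]*B[:,1]-A[:,1]*B[:,0]).sum(),(A*B).sum())
    R=np.array([[np.cos(th),-np.sin(th)],[np.sin(th),np.cos(th)]]);c=Q.mean(0)-R@L.mean(0)
    return np.round(c,1),round(np.degrees(th),2),np.round(Q-(L@R.T+c),1).tolist()
C=w([[152,286],[510,366],[691,36]],zc);U=w([[145,467],[487,566],[669,236]],.073)
print("cover",fit(C,52,75,["nl","nr","fr"]));print("tub",fit(U,52,75.5,["nl","nr","fr"]))
print("tcp",T)
E
```

```text
cover (array([541.7,  47.7]), np.float64(12.08), [[0.3, -0.2], [-0.9, 1.8], [0.5, -1.6]])
tub (array([544.7,  32.4]), np.float64(9.84), [[0.4, 2.9], [0.6, 2.5], [-1.0, -5.3]])
tcp [0.54145023 0.05037426 0.15191984]
```

The picture shows the cover held level above the tub. Tablet at (413,425), tub near corners at (145,467) and (487,566). The tub slid about 6 mm during the tablet placing and is now at about (0.5445, 0.0345) with yaw about 10°. I'll move over it.

Call:
{"op": "carry_out", "data": {"plan": [{"grip": 0, "dx": 0.003, "dy": -0.015, "dz": -0.01, "spin": -1.2}, {"grip": 0, "dx": 0, "dy": 0, "dz": -0.008, "spin": 0}, {"grip": 0, "dx": 0, "dy": 0, "dz": 0, "spin": 0}, {"grip": 0, "dx": 0, "dy": 0, "dz": 0, "spin": 0}]}}

```text
clock: 17.4
tool_pos: [0.5441, 0.0351, 0.1317]
orientation: [-0.07, -0.699, -0.06, 0.709]
wrist_force: [0.3, -0.3, -0.8]
width: 0.0109
```

```bash
python3 - <<'E'
from h import *
tool()
E
```

```text
t 17.4 tcp [0.5441 0.0351 0.1317] jawdeg -79.48 xax [-0.013 -0.016 -1.   ] F [ 0.3 -0.3 -0.8] w 0.0109 q6 1.26
```

Call:
{"op": "carry_out", "data": {"plan": [{"grip": 0, "dx": 0, "dy": -0.0005, "dz": -0.008, "spin": -0.3}, {"grip": 0, "dx": 0, "dy": 0, "dz": -0.005, "spin": 0}, {"grip": 0, "dx": 0, "dy": 0, "dz": 0, "spin": 0}]}}

```text
clock: 17.7
tool_pos: [0.544, 0.0347, 0.1174]
orientation: [-0.068, -0.699, -0.058, 0.709]
wrist_force: [0.1, -0.2, -1.2]
width: 0.0106
```

```bash
python3 - <<'E'
from h import *
tool();T=get_obs()["tool_pos"]
im=optics.snapshot("scene")[...,::-1];tool()
p=proj("scene",[[.544,.03,.07]])[0].astype(int)-[40,35]
b=cv2.convertScaleAbs(cv2.resize(im[p[1]:p[1]+60,p[0]:p[0]+80],None,fx=10,fy=10,interpolation=2),alpha=1.4)
R=Ro.from_euler("z",10.2,degrees=True).as_matrix()
for hy,x,y,z,col in((.0755,T[0],T[1],.075,(0,255,255)),(.075,T[0],T[1],T[2]-.019,(0,0,255))):
    e=np.array([[-.052,-hy,0],[.052,-hy,0],[.052,hy,0],[-.052,hy,0]])@R.T+[x,y,z]
    e=np.vstack([np.linspace(e[i],e[(i+1)%4],25) for i in range(4)])
    for q in (proj("scene",e)-p+.5)*10: cv2.circle(b,tuple(int(i) for i in q),1,col,-1)
cv2.imwrite("pics/v6.png",b)
E
```

```text
t 17.7 tcp [0.544  0.0347 0.1174] jawdeg -79.8 xax [-0.013 -0.016 -1.   ] F [ 0.1 -0.2 -1.2] w 0.0106 q6 1.27
t 17.75 tcp [0.5441 0.0347 0.1176] jawdeg -79.8 xax [-0.013 -0.016 -1.   ] F [-0.8 -0.3 -0.7] w 0.0106 q6 1.27
```

View pics/v6.png

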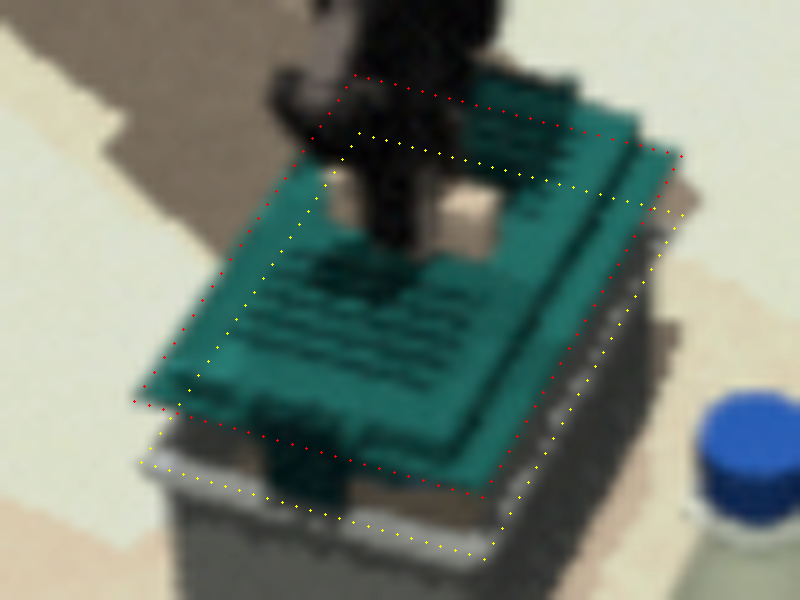

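The overlays fit: cover outline (red) on the cover at corner (135,400), tub outline (yellow) on the rim at corner (143,464). They agree to within about 2 mm, so I'll lower with the force in view.

Call:
{"op": "carry_out", "data": {"plan": [{"grip": 0, "dx": 0, "dy": 0, "dz": -0.003, "spin": 0}, {"grip": 0, "dx": 0, "dy": 0, "dz": -0.003, "spin": 0}]}}

```text
clock: 17.95
tool_pos: [0.5446, 0.0347, 0.112]
orientation: [-0.068, -0.7, -0.058, 0.709]
wrist_force: [0.3, 0.7, -1.5]
width: 0.011
```

Call:
{"op": "carry_out", "data": {"plan": [{"grip": 0, "dx": 0, "dy": 0, "dz": -0.002, "spin": 0}]}}

```text
clock: 18.05
tool_pos: [0.5446, 0.0348, 0.1098]
orientation: [-0.068, -0.7, -0.058, 0.709]
wrist_force: [-0.3, -1.1, -1.4]
width: 0.0106
```

```bash
python3 - <<'E'
from h import *
tool();print(np.round(get_obs()["wrist_torque"],2))
E
```

```text
t 18.05 tcp [0.5446 0.0348 0.1098] jawdeg -79.79 xax [-0.011 -0.016 -1.   ] F [-0.3 -1.1 -1.4] w 0.0106 q6 1.27
[ 0.06 -0.01  0.05]
```

Blades entering freely. Continuing.

Call:
{"op": "carry_out", "data": {"plan": [{"grip": 0, "dx": -0.0002, "dy": 0, "dz": -0.002, "spin": 0}, {"grip": 0, "dx": 0, "dy": 0, "dz": -0.001, "spin": 0}]}}

```text
clock: 18.25
tool_pos: [0.5444, 0.0348, 0.1065]
orientation: [-0.068, -0.7, -0.058, 0.709]
wrist_force: [-0.8, -0.3, -2.0]
width: 0.0104
```

Call:
{"op": "carry_out", "data": {"plan": [{"grip": 0, "dx": 0, "dy": 0, "dz": -0.0015, "spin": 0}]}}

```text
clock: 18.35
tool_pos: [0.5445, 0.0348, 0.105]
orientation: [-0.068, -0.7, -0.058, 0.709]
wrist_force: [0.1, -0.9, -0.1]
width: 0.0105
```

```bash
python3 - <<'E'
from h import *
tool();print(np.round(get_obs()["wrist_torque"],2))
E
```

```text
t 18.35 tcp [0.5445 0.0348 0.105 ] jawdeg -79.78 xax [-0.011 -0.016 -1.   ] F [ 0.1 -0.9 -0.1] w 0.0105 q6 1.27
[-0.22 -0.06 -0.07]
```

Call:
{"op": "carry_out", "data": {"plan": [{"grip": 0, "dx": 0, "dy": 0, "dz": -0.0015, "spin": 0}]}}

```text
clock: 18.45
tool_pos: [0.5449, 0.0344, 0.1037]
orientation: [-0.069, -0.7, -0.057, 0.708]
wrist_force: [0.3, -1.2, 0.1]
width: 0.0104
```

Call:
{"op": "carry_out", "data": {"plan": [{"grip": 0, "dx": 0, "dy": 0, "dz": -0.0015, "spin": 0}]}}

```text
clock: 18.55
tool_pos: [0.545, 0.034, 0.1026]
orientation: [-0.069, -0.7, -0.057, 0.708]
wrist_force: [-2.2, -2.2, 3.2]
width: 0.0103
```

```bash
python3 - <<'E'
from h import *
tool();print(np.round(get_obs()["wrist_torque"],2))
E
```

```text
t 18.55 tcp [0.545  0.034  0.1026] jawdeg -79.74 xax [-0.01  -0.018 -1.   ] F [-2.2 -2.2  3.2] w 0.0103 q6 1.27
[-0.43  0.43  0.06]
```

Call:
{"op": "carry_out", "data": {"plan": [{"grip": 0, "dx": -0.0002, "dy": -0.0003, "dz": -0.0015, "spin": 0}]}}

```text
clock: 18.65
tool_pos: [0.545, 0.0336, 0.1018]
orientation: [-0.069, -0.7, -0.057, 0.708]
wrist_force: [-4.3, -0.2, 10.0]
width: 0.0104
```

Call:
{"op": "carry_out", "data": {"plan": [{"grip": 0, "dx": 0, "dy": 0, "dz": -0.0015, "spin": 0}]}}

```text
clock: 18.75
tool_pos: [0.5452, 0.0336, 0.1017]
orientation: [-0.069, -0.7, -0.057, 0.709]
wrist_force: [-7.6, 0.1, 13.4]
width: 0.0105
```

Call:
{"op": "carry_out", "data": {"plan": [{"grip": 0, "dx": 0, "dy": 0, "dz": -0.0015, "spin": 0}]}}

```text
clock: 18.85
tool_pos: [0.5452, 0.0335, 0.1017]
orientation: [-0.069, -0.699, -0.057, 0.709]
wrist_force: [-7.1, -1.7, 11.6]
width: 0.0105
```

```bash
python3 - <<'E'
from h import *
tool();print(np.round(get_obs()["wrist_torque"],2))
E
```

```text
t 18.85 tcp [0.5452 0.0335 0.1017] jawdeg -79.71 xax [-0.012 -0.018 -1.   ] F [-7.1 -1.7 11.6] w 0.0105 q6 1.27
[-0.11  1.2   0.01]
```

Call:
{"op": "carry_out", "data": {"plan": [{"grip": 0, "dx": -0.0008, "dy": 0, "dz": -0.002, "spin": 0}]}}

```text
clock: 18.95
tool_pos: [0.5451, 0.0336, 0.1017]
orientation: [-0.069, -0.7, -0.057, 0.709]
wrist_force: [-5.0, 0.0, 11.2]
width: 0.0105
```

Call:
{"op": "carry_out", "data": {"plan": [{"grip": 0, "dx": -0.0008, "dy": 0, "dz": -0.0024, "spin": 0}]}}

```text
clock: 19.05
tool_pos: [0.5451, 0.0335, 0.1015]
orientation: [-0.07, -0.7, -0.057, 0.708]
wrist_force: [-4.9, 0.1, 13.0]
width: 0.0105
```

```bash
python3 - <<'E'
from h import *
tool();print(np.round(get_obs()["wrist_torque"],2))
E
```

```text
t 19.05 tcp [0.5451 0.0335 0.1015] jawdeg -79.69 xax [-0.01  -0.018 -1.   ] F [-4.9  0.1 13. ] w 0.0105 q6 1.26
[-0.05  1.05  0.02]
```

Call:
{"op": "carry_out", "data": {"plan": [{"grip": 0, "dx": -0.0012, "dy": 0, "dz": -0.0035, "spin": 0}]}}

```text
clock: 19.15
tool_pos: [0.545, 0.0334, 0.1007]
orientation: [-0.07, -0.701, -0.057, 0.708]
wrist_force: [-5.8, 0.8, 15.9]
width: 0.0105
```

Call:
{"op": "carry_out", "data": {"plan": [{"grip": 0, "dx": -0.0012, "dy": 0, "dz": -0.0035, "spin": 0}]}}

```text
clock: 19.25
tool_pos: [0.545, 0.0334, 0.1002]
orientation: [-0.07, -0.701, -0.057, 0.707]
wrist_force: [-9.3, 0.6, 20.5]
width: 0.0103
```

```bash
python3 - <<'E'
from h import *
tool();print(np.round(get_obs()["wrist_torque"],2))
optics.snapshot("scene")
for t in("tub_rim","cover","cover_grip"):
    for d in nets.landmark_of("scene",t)[:2]: print(t,np.round(d["location"],4),round(d["conf"],2))
E
```

```text
t 19.25 tcp [0.545  0.0334 0.1002] jawdeg -79.68 xax [-0.007 -0.019 -1.   ] F [-9.3  0.6 20.5] w 0.0103 q6 1.26
[-0.04  1.43  0.04]
cover [0.5457 0.0349 0.0781] 0.91
cover [0.3496 0.4932 0.0205] 0.69
cover_grip [0.3514 0.4953 0.0561] 0.8
cover_grip [0.5441 0.0391 0.1176] 0.61
```

Call:
{"op": "carry_out", "data": {"plan": [{"grip": 0, "dx": -0.0015, "dy": 0, "dz": -0.0035, "spin": 0}]}}

```text
clock: 19.55
tool_pos: [0.545, 0.0334, 0.1001]
orientation: [-0.07, -0.702, -0.057, 0.707]
wrist_force: [-7.7, 0.3, 20.0]
width: 0.0106
```

Call:
{"op": "carry_out", "data": {"plan": [{"grip": 0, "dx": -0.0015, "dy": 0, "dz": -0.0035, "spin": 0}]}}

```text
clock: 19.65
tool_pos: [0.545, 0.0334, 0.1001]
orientation: [-0.07, -0.703, -0.057, 0.706]
wrist_force: [-7.0, 0.3, 19.1]
width: 0.0107
```

```bash
python3 - <<'E'
from h import *
tool();print(np.round(get_obs()["wrist_torque"],2))
E
```

```text
t 19.65 tcp [0.545  0.0334 0.1001] jawdeg -79.67 xax [-0.003 -0.019 -1.   ] F [-7.   0.3 19.1] w 0.0107 q6 1.26
[ 0.13  1.4  -0.04]
```

Call:
{"op": "carry_out", "data": {"plan": [{"grip": 0, "dx": -0.0018, "dy": 0, "dz": -0.0042, "spin": 0}]}}

```text
clock: 19.75
tool_pos: [0.5448, 0.0333, 0.0997]
orientation: [-0.07, -0.704, -0.057, 0.705]
wrist_force: [-8.0, -0.2, 19.2]
width: 0.0107
```

Call:
{"op": "carry_out", "data": {"plan": [{"grip": 0, "dx": -0.0018, "dy": 0, "dz": -0.0045, "spin": 0}]}}

```text
clock: 19.85
tool_pos: [0.5448, 0.0333, 0.0991]
orientation: [0.071, 0.705, 0.057, -0.704]
wrist_force: [-6.8, -0.0, 20.1]
width: 0.0105
```

```bash
python3 - <<'E'
from h import *
tool();print(np.round(get_obs()["wrist_torque"],2))
E
```

```text
t 19.85 tcp [0.5448 0.0333 0.0991] jawdeg -79.66 xax [ 0.003 -0.019 -1.   ] F [-6.8 -0.  20.1] w 0.0105 q6 1.26
[ 0.06  1.43 -0.01]
```

Call:
{"op": "carry_out", "data": {"plan": [{"grip": 0, "dx": -0.0018, "dy": 0, "dz": -0.0055, "spin": 0}]}}

```text
clock: 19.95
tool_pos: [0.5448, 0.0331, 0.0979]
orientation: [0.071, 0.706, 0.057, -0.703]
wrist_force: [-11.1, -0.8, 25.7]
width: 0.0102
```

```bash
python3 - <<'E'
from h import *
tool();print(np.round(get_obs()["wrist_torque"],2))
E
```

```text
t 19.95 tcp [0.5448 0.0331 0.0979] jawdeg -79.64 xax [ 0.006 -0.02  -1.   ] F [-11.1  -0.8  25.7] w 0.0102 q6 1.26
[ 0.08  1.85 -0.01]
```

Call:
{"op": "carry_out", "data": {"plan": [{"grip": 0, "dx": -0.002, "dy": 0, "dz": -0.0045, "spin": 0}]}}

```text
clock: 20.05
tool_pos: [0.5447, 0.0331, 0.0976]
orientation: [0.071, 0.707, 0.057, -0.702]
wrist_force: [-8.8, 0.9, 21.8]
width: 0.0106
```

```bash
python3 - <<'E'
from h import *
tool();print(np.round(get_obs()["wrist_torque"],2))
optics.snapshot("scene");optics.snapshot("top")
for c in("scene","top"):
  for t in("tub_rim","cover","cover_grip"):
    for d in nets.landmark_of(c,t)[:2]:
      if d["location"][1]<.2: print(c,t,np.round(d["location"],4),round(d["conf"],2))
tool()
E
```

```text
t 20.05 tcp [0.5447 0.0331 0.0976] jawdeg -79.64 xax [ 0.009 -0.02  -1.   ] F [-8.8  0.9 21.8] w 0.0106 q6 1.26
[0.21 1.49 0.06]
scene cover [0.5437 0.0325 0.0779] 0.56
top cover [ 0.6593 -0.3449 -0.0028] 0.55
top cover_grip [0.5488 0.0316 0.1162] 0.6
t 20.45 tcp [0.5447 0.0331 0.0976] jawdeg -79.64 xax [ 0.009 -0.02  -1.   ] F [-9.1  0.2 22.1] w 0.0106 q6 1.26
```

Call:
{"op": "carry_out", "data": {"plan": [{"grip": 0, "dx": -0.001, "dy": 0, "dz": -0.0055, "spin": 0}]}}

```text
clock: 20.55
tool_pos: [0.5453, 0.0327, 0.0957]
orientation: [0.072, 0.708, 0.056, -0.701]
wrist_force: [-5.6, -2.5, 18.5]
width: 0.0103
```

Call:
{"op": "carry_out", "data": {"plan": [{"grip": 0, "dx": -0.001, "dy": 0, "dz": -0.0045, "spin": 0}]}}

```text
clock: 20.65
tool_pos: [0.5456, 0.0323, 0.095]
orientation: [0.073, 0.708, 0.056, -0.701]
wrist_force: [-8.6, -3.7, 8.9]
width: 0.0103
```

```bash
python3 - <<'E'
from h import *
tool();print(np.round(get_obs()["wrist_torque"],2))
E
```

```text
t 20.65 tcp [0.5456 0.0323 0.095 ] jawdeg -79.59 xax [ 0.012 -0.023 -1.   ] F [-8.6 -3.7  8.9] w 0.0103 q6 1.26
[-0.5   2.1  -0.08]
```

Force dropped from 22 N to 9 N, so a clip snapped. Pressing gently on.

Call:
{"op": "carry_out", "data": {"plan": [{"grip": 0, "dx": -0.0015, "dy": 0, "dz": -0.003, "spin": 0}]}}

```text
clock: 20.75
tool_pos: [0.5457, 0.032, 0.0943]
orientation: [0.073, 0.709, 0.056, -0.699]
wrist_force: [-0.0, -0.9, 7.7]
width: 0.0107
```

Call:
{"op": "carry_out", "data": {"plan": [{"grip": 0, "dx": -0.0015, "dy": 0, "dz": -0.003, "spin": 0}]}}

```text
clock: 20.85
tool_pos: [0.5462, 0.032, 0.0939]
orientation: [0.072, 0.71, 0.055, -0.698]
wrist_force: [0.3, -0.1, 10.2]
width: 0.0106
```

```bash
python3 - <<'E'
from h import *
tool();print(np.round(get_obs()["wrist_torque"],2))
E
```

```text
t 20.85 tcp [0.5462 0.032  0.0939] jawdeg -79.63 xax [ 0.02  -0.022 -1.   ] F [ 0.3 -0.1 10.2] w 0.0106 q6 1.26
[0.41 0.52 0.14]
```

Call:
{"op": "carry_out", "data": {"plan": [{"grip": 0, "dx": 0, "dy": 0, "dz": -0.003, "spin": 0}]}}

```text
clock: 20.95
tool_pos: [0.5464, 0.0321, 0.0936]
orientation: [0.072, 0.71, 0.056, -0.698]
wrist_force: [-15.6, -0.6, 26.9]
width: 0.0105
```

```bash
python3 - <<'E'
from h import *
tool();print(np.round(get_obs()["wrist_torque"],2))
E
```

```text
t 20.95 tcp [0.5464 0.0321 0.0936] jawdeg -79.59 xax [ 0.018 -0.022 -1.   ] F [-15.6  -0.6  26.9] w 0.0105 q6 1.26
[0.23 2.99 0.19]
```

Resistance rises hard (27 N) at the expected home height, TCP 0.0936 against 0.094. I'll stop, unload, release and check.

Call:
{"op": "carry_out", "data": {"plan": [{"grip": 0, "dx": -0.0005, "dy": 0, "dz": 0.001, "spin": 0}, {"grip": 25, "dx": 0, "dy": 0, "dz": 0, "spin": 0}, {"grip": 35, "dx": 0, "dy": 0, "dz": 0, "spin": 0}, {"grip": 35, "dx": 0, "dy": 0, "dz": 0.03, "spin": 0}, {"grip": 35, "dx": 0, "dy": 0, "dz": 0.045, "spin": 0}]}}

```text
clock: 21.45
tool_pos: [0.5411, 0.0334, 0.1643]
orientation: [0.07, 0.705, 0.057, -0.703]
wrist_force: [0.0, 0.2, 0.4]
width: 0.0301
```

Call:
{"op": "carry_out", "data": {"plan": [{"grip": 35, "dx": -0.01, "dy": 0.03, "dz": 0.03, "spin": 0}, {"grip": 35, "dx": -0.02, "dy": 0.04, "dz": 0, "spin": 0}, {"grip": 35, "dx": -0.02, "dy": 0.04, "dz": 0, "spin": 0}, {"grip": 35, "dx": -0.02, "dy": 0.04, "dz": 0, "spin": 0}, {"grip": 35, "dx": -0.02, "dy": 0.04, "dz": 0, "spin": 0}]}}

```text
clock: 21.95
tool_pos: [0.4555, 0.2252, 0.2041]
orientation: [0.066, 0.713, 0.053, -0.696]
wrist_force: [0.8, 1.4, 0.4]
width: 0.0299
```

```bash
python3 - <<'E'
from h import *
tool()
I={}
for c in("scene","top"):
  I[c]=optics.snapshot(c)[...,::-1]
  for t in("tub","cover","cover_grip"):
    for d in nets.landmark_of(c,t)[:2]:
      if d["location"][1]<.2: print(c,t,np.round(d["location"],4),round(d["conf"],2))
im=I["scene"];p=proj("scene",[[.544,.03,.06]])[0].astype(int)-[40,35]
a=cv2.resize(im[p[1]:p[1]+70,p[0]:p[0]+80],(480,420),interpolation=2)
p=proj("top",[[.544,.03,.06]])[0].astype(int)-[26,35]
b=cv2.resize(I["top"][p[1]:p[1]+70,p[0]:p[0]+52],(312,420),interpolation=2)
cv2.imwrite("pics/fin.png",cv2.convertScaleAbs(np.hstack([a,b]),alpha=1.5))
E
```

```text
t 21.95 tcp [0.4555 0.2252 0.2041] jawdeg -80.32 xax [ 0.024 -0.017 -1.   ] F [0.8 1.4 0.4] w 0.0299 q6 1.66
scene tub [0.5427 0.0296 0.0021] 0.95
scene tub [0.545  0.0384 0.1098] 0.48
scene cover [0.5433 0.0297 0.0725] 0.87
scene cover_grip [0.5478 0.0369 0.1103] 0.81
top cover [0.545  0.0318 0.0764] 0.57
top cover_grip [0.5502 0.0328 0.1145] 0.63
```

View pics/fin.png

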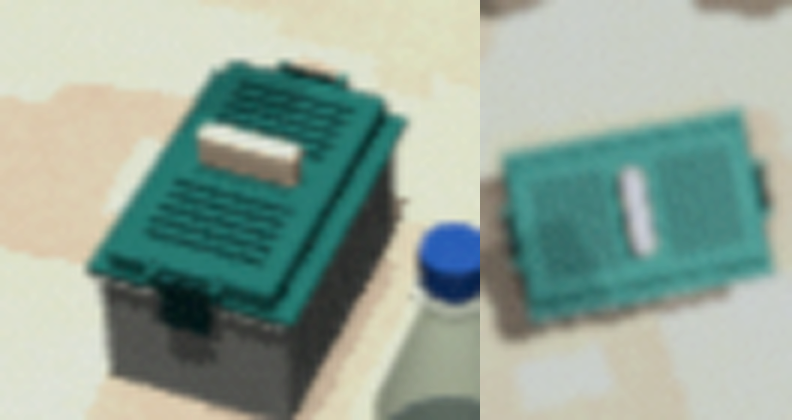

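```bash
python3 - <<'E'
from bench import ticket
from h import tool
tool();print(ticket.close_job())
E
```

```text
t 22.35 tcp [0.4569 0.2226 0.2038] jawdeg -80.39 xax [ 0.023 -0.017 -1.   ] F [0.2 0.1 0.6] w 0.0301 q6 1.65
the job is handed in; nothing more can be done
None
```

I set the tablet in the collar, pressed the teal cover onto the tub, and handed the job in at 22.35 s, but I did not see the +y (far) clip snap. No verdict was reported.

**Tablet:** It was let go about 3 mm above the deck because the fingertips rested on the collar. In the picture it lay flat inside the collar. The networks placed it within about 2 mm of the deck centre, at z about 0.0397 m, which is deck height.

**Cover:**
- **Pressing force:** The highest wrist reading was about 27 N down (31 N in all) against the 40 N limit. It fell from 22 N to 9 N as the clips snapped, then rose hard at the expected home height, where I stopped.
- **Final pictures:** They show the cover flat and lined up on the upright tub, with the near clip hanging over the rim. The networks read the cover's height at 0.0725 and 0.0764 m, against 0.075 m for home.

**Checks that failed or disagreed:**
- Two first tries at gripping the tablet were too high; I opened the fingers and repeated them lower.
- The two cameras differed by up to 7 mm on the tub's position, so I used contact and relative alignment instead.
- The tub slid about 6 mm while the tablet was placed, inside the 40 mm limit, though it was meant to stay put.
- For the +y clip I relied on the centred, stiff stop at 27 N, because the images are too coarse to show its angle.

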